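# Set out the lap-dressing sticks from behind the polish jars

### The job

The two dressing sticks for the laps lie in the wooden tray behind the two polish jars: first stand both jars upright on the rubber mat, leaving the sticks in the tray until then, then lay both sticks flat on the sloped board, pointing straight up the slope, each with its lower end up against the middle of its cleat (the long slim stick at the narrow cleat, the short wide stick at the wide cleat). Only when both sticks are in place, put each jar back upright in the very spot in the tray that it came from. Leave the loupe, the brass dop in the tray and the cup of dops where they are.

Things in the scene. Friction and masses are not known exactly. Their poses are not given: they have to be found in the camera images.
- tall_jar: Loose grey plastic jar with white screw lid and paper label, tall and slim: 48 mm diameter, 95 mm high overall (full width up to 65 mm, then shoulder and 43 mm lid), about 180 g. Origin at the centre of its underside, z up its axis. At the start it stands upright in the tray, in front of (nearer the robot than) one of the sticks. Read its place at the start: it must return there.
- squat_jar: Loose jar of the same make, squat and wide: 58 mm diameter, 70 mm high overall (full width up to 40 mm, then 52 mm lid), about 200 g. Origin at the centre of its underside, z up its axis. Stands upright in the tray in front of the other stick, about 116 mm from the tall jar; which jar is left and which right varies. It too must return to its starting place.
- slim_stick: Loose stone-grey dressing stick, long and slim: a bar 90 x 22 x 20 mm (x length, y width, z height), about 90 g. Origin at the centre of its underside, x along its length. At the start it lies flat in the tray behind one jar (only about 5 to 20 mm from it), lengthwise along the tray's y; either side.
- wide_stick: Loose stone-grey dressing stick, short and wide: a bar 70 x 36 x 20 mm (x length, y width, z height), about 110 g. Origin at the centre of its underside, x along its length. At the start it lies flat in the tray beside the slim stick, behind the other jar, lengthwise along the tray's y.
- tray: Fixed shallow light-wood tray, 200 mm (x) by 260 mm (y), floor 8 mm above the table, rim 5 mm wide and 14 mm high above the table. Origin at the centre of its underside, x pointing to its back (away from the robot), y to its left. Jars start near x = -30 mm, sticks near x = +32 mm, all near y = +58 or -58 mm.
- mat: Fixed flat black rubber mat, 150 mm (x) by 190 mm (y), 4 mm thick, to the left or right of the tray; the side area for the jars, with room for both side by side along y. Origin at the centre of its underside. The centre of each jar must be on the mat.
- slope: Fixed sloped board 150 (x) x 160 mm (y), tray's other side. Origin: centre of its top surface, 36 mm over the table; x up the slope (away from robot, 0.30 rad), y left, z square out. Dark cleats 8 mm thick and high, uphill faces at x=-55: narrow (18 wide) at y=+38, wide (44) at y=-38. So the slim stick's origin belongs at x=-10, y=+38, the wide one's at x=-20, y=-38, or a few mm higher up.
- loupe: Loose bystander: folding steel loupe, about 75 x 28 x 16 mm, lying on the table beyond the tray. Leave it.
- dop: Loose bystander: small brass dop, 16 mm diameter and 30 mm high, standing in the front middle of the tray, between and ahead of the jars. Origin at the centre of its underside. Leave it standing.
- dop_cup: Loose bystander: steel cup of brass dops, 64 mm diameter, about 100 mm high with the dops, standing beyond the tray. Leave it.

How it is judged:
By the outcome, as a careful person would: the job done as asked, in the order asked, and still so for the second after the job is handed in, with the robot touching nothing.
It also fails if it takes over 131 s, if anything falls off the work surface, if the arm or the gripper's body presses on something with over 40 N, if the wrist force passes 120 N, or if a joint passes its speed limit or range.

### The arm

A 6-joint arm with a two-finger parallel gripper is mounted at the origin on the work surface. World frame = base frame: x ahead of the robot, y to its left, z up, the work surface at z = 0. Lengths are in m, angles in rad, forces in N, time in s.
With the tool pointing down it reaches from about 0.3 to 0.875 m from the base axis. Payload 6.4 kg.
Tool frame: the origin (TCP) lies where the fingers leave the gripper's body, on its centre line; the fingertips stand 73 mm ahead of it and the grasp point (between the pads) lies 54 mm ahead of it (ctrl.pinch_z is the distance from the TCP to the grasp point, in m); z points along the fingers, y is the direction in which the jaws open and shut (so a half turn about z gives the same grasp; the last joint's range is limited). The gripper opens to 85 mm and grips with 20 to 120 N. Pads are 22 mm wide; open, the fingers measure 114 mm over their backs; the gripper's body (76 mm by 85 mm) begins 54 mm behind the grasp point. The pads swing forward as they close: fully open they stand 13 mm farther back than shut.
Start: joints at [-1.364, 0.181, 1.607, -0, 1.354, -0.206], TCP at [0.231, -0.527, 0.304] pointing down, gripper open.
Joint ranges: [-2.99, 2.99], [-0.89, 2.07], [0.3, 2.58], [-1.14, 4.28], [0, 2.63], [-3.12, 3.12]. Speed limits (rad/s): [2.57, 2.57, 3.01, 3.14, 3.14, 3.14].

### API

Orientations are given as a unit quaternion [w, x, y, z].
In Python, from bench import ctrl, camera, camera_model gives the robot as it stands.
- The arm moves only by the tool arm_command, never from a script. Its argument "series" is a list of rows, each a list of 7 numbers: the shift along the tool's x, y, z in m, then the turn, a rotation vector about the tool's x, y, z in degrees, then the finger opening in m, from 0 to 0.0854. In form: [[tx, ty, tz, rx, ry, rz, gripper], ...]. A call has exactly 5 rows; each row is the pose to reach, as a shift and turn from the pose commanded when the call began, along the tool's axes at that moment; what a row does not reach only later rows make up. A row lasts 1/10 s, in which the tool goes at most 50 mm and 8.59 degrees, less where a joint would pass 70% of its speed; a pose out of reach is approached as far as the arm can. A call with a gripper value outside its range is refused whole. The fingers move at their own pace and stop on an object; the grip force is fixed at half the most. Time passes only in rows, so rows that repeat a pose let the fingers close, or fill a call up. It gives the time, the measured TCP pose, the force and the opening at its end, in the units of the state.
- ctrl.get_obs(): the state, without advancing time (a new reading comes with each control period).
- camera(name): name is "scene" or "top"; returns (picture, depth): 480x640x3 uint8, red, green, blue; 480x640 float32, m along the optical axis (not along the pixel's ray), 0 where there is no reading.
- camera_model(name): a dict with "K" (3x3 intrinsics, pixels), "distortion" ([k1, k2, p1, p2, k3] as OpenCV has them; the pictures are not rectified), "position" and "attitude" of the camera in the world. Camera axes: x right, y down, z forward; pixel columns grow to the right and rows downward; lengths in m; the calibration is good to about 2 mm. A picture is of the moment at which its call begins. camera_model takes no time and is no camera call.
- ctrl.hand_in(): hands the job in, once; it reports no verdict.
The state is a dict: "time_s": time; "q": joint angles; "dq": joint speeds; "joint_efforts": joint torques, N m; "eef_pos": TCP position; "eef_rot": TCP orientation; "wrist_force": force on the tool from outside, world axes, zero at the start; "torque": the same for the moment, N m; "opening": opening from 0.0 (shut) to 1.0 (fully open).
Only numpy, scipy, OpenCV 4.12 (cv2) and the standard library are available. Lean on these libraries where they do the work, as an engineer would, in place of code of your own. Each camera call takes 0.05 s, during which the arm holds its last target. There are 200 camera calls.

## Working session

There is one attempt and no reset: what is moved stays moved. The work goes in short steps, Python scripts to look and compute and a tool call to move; the robot and the scene stay as the last step left them, time stands still between calls to the robot, and variables do not carry over. Pictures are saved under pics/ and viewed, about 12 in all and at most 16, crops included, and the job is handed in when it is done.

Besides the shell and the picture viewer there is one more tool, called after "Request:" by a JSON object that holds its "name" and its "arguments", one argument or row to a line. arm_command: Moves the arm, as the interface text tells. Its arguments: {"type":"object","properties":{"series":{"type":"array","items":{"type":"array","items":{"type":"number"}}}},"required":["series"]}

```bash
mkdir -p pics; ls; python3 - <<'E'
from bench import ctrl,camera,camera_model
import cv2,numpy as np
for n in("scene","top"):
    p,d=camera(n);np.savez(f"pics/{n}0.npz",p=p,d=d);cv2.imwrite(f"pics/{n}0.png",p[:,:,::-1])
    m=camera_model(n);print(n,m)
print(ctrl.get_obs())
E
```

```text
pics
scene {'K': array([[541.36637016,   0.        , 323.41401068],
       [  0.        , 541.36637016, 239.2666526 ],
       [  0.        ,   0.        ,   1.        ]]), 'distortion': array([0.01576828, 0.        , 0.        , 0.        , 0.        ]), 'position': array([1.10928204, 0.13617626, 0.89930002]), 'attitude': array([-0.16603485,  0.58138543,  0.76328844, -0.22762728])}
top {'K': array([[524.58545708,   0.        , 311.29004795],
       [  0.        , 524.58545708, 232.46519125],
       [  0.        ,   0.        ,   1.        ]]), 'distortion': array([0.03009971, 0.        , 0.        , 0.        , 0.        ]), 'position': array([ 0.52271457, -0.01713233,  1.046897  ]), 'attitude': array([-0.04171504,  0.71219863, -0.70038975,  0.02207178])}
{'time_s': 0.1, 'q': array([-1.36429204e+00,  1.81493726e-01,  1.60788227e+00,  1.09928557e-06,
        1.35380501e+00, -2.06292619e-01]), 'dq': array([ 0.00041809, -0.0015148 , -0.0019189 ,  0.00206664,  0.0006918 ,
       -0.00060202]), 'joint_efforts': array([ 3.43582315e-04, -4.45874476e+01, -3.52240062e+01, -2.64257915e-04,
        4.15692368e-03, -7.64932736e-06]), 'eef_pos': array([ 0.23061619, -0.5263184 ,  0.30307142]), 'eef_rot': array([-7.94176137e-04,  9.78775064e-01,  2.04935950e-01,  4.52608855e-07]), 'wrist_force': array([-0.35169387, -0.03326237,  0.57647952]), 'torque': array([ 0.00062791,  0.04332609, -0.03452055]), 'opening': 0.9976550428409592}
```

View pics/top0.png

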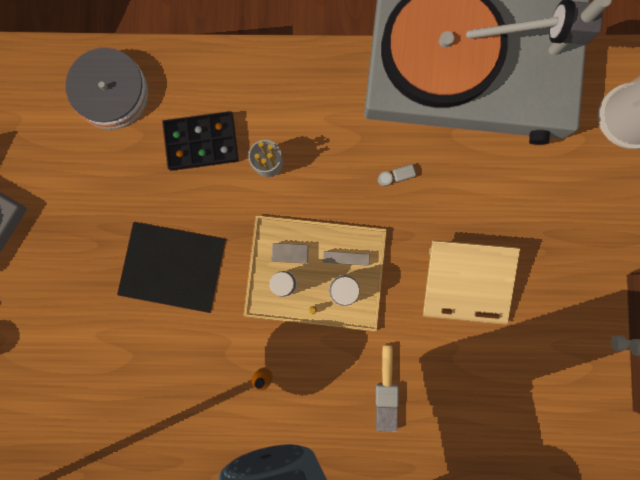

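View pics/scene0.png

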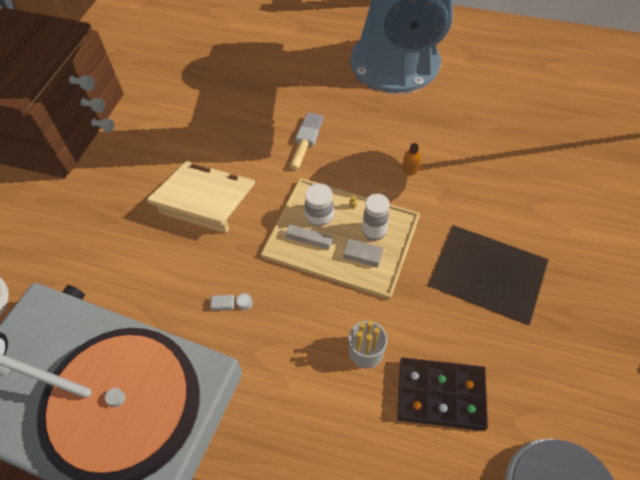

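The top view has image-up as +x and image-right as -y. The tall jar is at about (282,284) with the wide stick behind it at (290,252). The squat jar is at (345,290) with the slim stick behind it at (346,258). The dop is at (313,310), the mat at (172,267) on the left, and the slope at (472,283) on the right with cleats at (447,311) narrow and (487,315) wide. A bottle at (260,378) and a brush at (387,390) stand in front.

```bash
cat >h.py <<'E'
from bench import ctrl,camera,camera_model
import cv2,numpy as np
from scipy.spatial.transform import Rotation as R
def q2R(q): return R.from_quat(np.roll(q,-1))
def ray(n,uv):
    m=camera_model(n);uv=np.asarray(uv,float).reshape(-1,1,2)
    x=cv2.undistortPoints(uv,m["K"],np.array(m["distortion"])).reshape(-1,2)
    return np.array(m["position"]),q2R(m["attitude"]).apply(np.c_[x,np.ones(len(x))])
def onz(n,uv,z):
    o,d=ray(n,uv);return o+d*((z-o[2])/d[:,2])[:,None]
def onplane(n,uv,p,nn):
    o,d=ray(n,uv);return o+d*(((p-o)@nn)/(d@nn))[:,None]
def tri(n1,u1,n2,u2):
    o1,d1=ray(n1,u1);o2,d2=ray(n2,u2);d1=d1[0];d2=d2[0]
    s=np.linalg.lstsq(np.c_[d1,-d2],o2-o1,rcond=None)[0];a=o1+s[0]*d1;b=o2+s[1]*d2
    return (a+b)/2,np.linalg.norm(a-b)
def blobs(mask,roi,amin=20):
    m=np.zeros(mask.shape,np.uint8);x0,y0,x1,y1=roi;m[y0:y1,x0:x1]=mask[y0:y1,x0:x1]*255
    c,_=cv2.findContours(m,cv2.RETR_EXTERNAL,cv2.CHAIN_APPROX_NONE)
    return sorted([k for k in c if cv2.contourArea(k)>=amin],key=cv2.contourArea,reverse=True)
E
python3 - <<'E'
from h import *
np.set_printoptions(precision=4,suppress=True)
z=np.load("pics/top0.npz");p=z["p"];d=z["d"];hsv=cv2.cvtColor(p,cv2.COLOR_RGB2HSV)
H,S,V=[hsv[...,i].astype(int) for i in range(3)]
roi=(250,222,382,325)
for nm,mk,r,zz,sz in[("lid",(S<50)&(V>150),roi,.1,0),("stick",(S<70)&(V<170)&(V>70),(262,235,380,272),.028,0),
   ("mat",V<45,(105,210,235,320),.004,0),("cleat",V<75,(425,300,515,322),.02,0),("tray",(H<26)&(V>150)&(S<150),(235,205,395,340),.014,0),("board",(H<26)&(V>150)&(S<150),(415,230,530,330),.036,0),
   ("dop",(S>170)&(V>130),(300,300,325,318),.038,0)]:
    for c in blobs(mk,r,15)[:4]:
        (cx,cy),(w,h),a=cv2.minAreaRect(c);b=cv2.boxPoints(((cx,cy),(w,h),a))
        P=onz("top",b,zz);C=onz("top",[[cx,cy]],zz)[0]
        print(nm,"px",np.round((cx,cy,w,h,a),1),"C",C,"sides",np.linalg.norm(P[1]-P[0]),np.linalg.norm(P[2]-P[1]),"e01",(P[1]-P[0])[:2],"depthz",1.047-d[int(cy),int(cx)])
        if nm in("tray","board","mat"):
            q=cv2.approxPolyDP(cv2.convexHull(c),8,True).reshape(-1,2);print("   quad",q.tolist(),onz("top",q,zz).tolist())
im=cv2.resize(p[215:335,240:530,::-1],None,fx=2.75,fy=2.75,interpolation=cv2.INTER_CUBIC);cv2.imwrite("pics/c1.png",im)
E
```

```text
lid px [344.2 290.8  26.9  27.6  45. ] C [ 0.5043 -0.051   0.1   ] sides 0.04947693340899554 0.04781819901409665 e01 [ 0.0355 -0.0345] depthz 0.087201
lid px [281.  283.5  23.   22.   90. ] C [0.5152 0.0628 0.1   ] sides 0.03973644517421524 0.041147310582112656 e01 [ 0.0007 -0.0397] depthz 0.105957806
stick px [289.4 252.7  34.8  17.7   3. ] C [0.5746 0.0539 0.028 ] sides 0.03441115062574424 0.06793065405966806 e01 [ 0.0344 -0.001 ] depthz 0.0277673
stick px [345.7 257.9  45.2  10.8   3.9] C [ 0.5663 -0.0555  0.028 ] sides 0.020905016093845093 0.08759911907895494 e01 [ 0.0209 -0.0011] depthz 0.030903697
mat px [171.  266.4  93.5  74.5  11.3] C [0.5445 0.2914 0.004 ] sides 0.14806637682300516 0.18935318715405736 e01 [ 0.1465 -0.0218] depthz -0.0004941225
   quad [[134, 223], [224, 240], [209, 311], [118, 293]] [[0.6304514599681822, 0.36982365676385176, 0.0040000000000000036], [0.5990122122126404, 0.18722271861823814, 0.0040000000000000036], [0.4578558024205752, 0.21219976311795033, 0.0040000000000000036], [0.49014326673635894, 0.3947475878664753, 0.0040000000000000036]]
tray px [315.2
[... 380 characters left out ...]
000000012], [0.4519894583200925, 0.14106773505672252, 0.014000000000000012]]
board px [470.7 282.2  89.6  77.4   5.8] C [ 0.5239 -0.2925  0.036 ] sides 0.14723187464025456 0.16843153451327786 e01 [ 0.1464 -0.0152] depthz 0.049717367
   quad [[519, 249], [507, 323], [423, 315], [432, 240]] [[0.5885370894713491, -0.3836862207272439, 0.03600000000000003], [0.4489906246404942, -0.35885023564762064, 0.03600000000000003], [0.4603372377880097, -0.20260627199669962, 0.03600000000000003], [0.603051346626317, -0.22004741400460895, 0.03600000000000003]]
dop px [311.5 310.    7.3   5.4  71.6] C [0.4655 0.0087 0.038 ] sides 0.010245609503629984 0.013719498702285457 e01 [ 0.0034 -0.0097] depthz 0.05057758
```

View pics/c1.png

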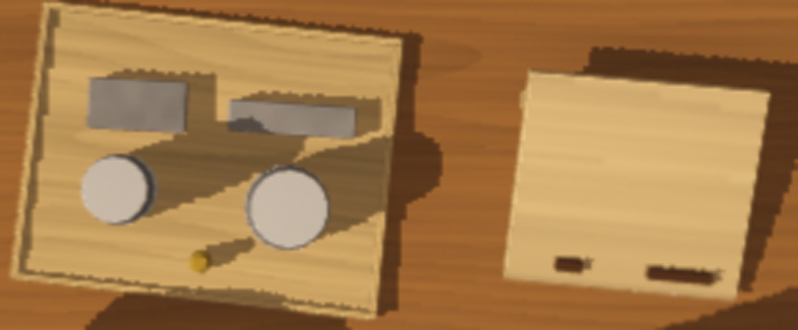

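Everything measured agrees with the given sizes: sides 68x34 and 88x21 mm, mat 148x189, tray 201x265. Tray yaw is about -4.8°. The tall jar is at (0.515, 0.0625) and the squat jar at (0.504, -0.052), 115 mm apart. I'll move now and turn the tool to align with the world axes.

Request:
{"name": "arm_command", "arguments": {
  "series": [
    [0.035, -0.028, 0, 0, 0, 8, 0.0854],
    [0.07, -0.057, 0, 0, 0, 16, 0.0854],
    [0.105, -0.086, 0, 0, 0, 23.65, 0.0854],
    [0.14, -0.115, 0, 0, 0, 23.65, 0.0854],
    [0.172, -0.143, 0, 0, 0, 23.65, 0.0854]
  ]
}}

```text
time_s: 0.6
eef_pos: [0.3313, -0.3247, 0.3035]
eef_rot: [-0.0, 1.0, -0.0, -0.0]
wrist_force: [0.3, -0.9, -0.1]
opening: 0.999
```

Request:
{"name": "arm_command", "arguments": {
  "series": [
    [0.02, -0.042, 0, 0, 0, 0, 0.0854],
    [0.04, -0.084, 0, 0, 0, 0, 0.0854],
    [0.06, -0.126, 0, 0, 0, 0, 0.0854],
    [0.08, -0.168, 0, 0, 0, 0, 0.0854],
    [0.1, -0.21, 0, 0, 0, 0, 0.0854]
  ]
}}

```text
time_s: 1.1
eef_pos: [0.4311, -0.1148, 0.3038]
eef_rot: [0.0, 1.0, -0.0, 0.0]
wrist_force: [1.5, 0.1, 0.7]
opening: 0.998
```

Request:
{"name": "arm_command", "arguments": {
  "series": [
    [0.02, -0.042, 0, 0, 0, 0, 0.0854],
    [0.04, -0.084, 0, 0, 0, 0, 0.0854],
    [0.06, -0.126, 0, 0, 0, 0, 0.0854],
    [0.084, -0.177, 0.03, 0, 0, 0, 0.0854],
    [0.084, -0.177, 0.06, 0, 0, 0, 0.0854]
  ]
}}

```text
time_s: 1.6
eef_pos: [0.5173, 0.0638, 0.2454]
eef_rot: [-0.0, 1.0, 0.002, 0.003]
wrist_force: [0.4, -0.2, 0.5]
opening: 1.004
```

Request:
{"name": "arm_command", "arguments": {
  "series": [
    [0, 0, 0.04, 0, 0, 0, 0.0854],
    [0, 0, 0.08, 0, 0, 0, 0.0854],
    [0, 0, 0.11, 0, 0, 0, 0.0854],
    [0, 0, 0.131, 0, 0, 0, 0.0854],
    [0, 0, 0.131, 0, 0, 0, 0.0854]
  ]
}}

```text
time_s: 2.1
eef_pos: [0.5121, 0.0606, 0.1094]
eef_rot: [-0.0, 1.0, 0.0, -0.004]
wrist_force: [-1.2, -0.2, -0.2]
opening: 1.001
```

Request:
{"name": "arm_command", "arguments": {
  "series": [
    [0, 0, 0, 0, 0, 0, 0.06],
    [0, 0, 0, 0, 0, 0, 0.05],
    [0, 0, 0, 0, 0, 0, 0.04],
    [0, 0, 0, 0, 0, 0, 0.04],
    [0, 0, 0, 0, 0, 0, 0.04]
  ]
}}

```text
time_s: 2.6
eef_pos: [0.5161, 0.0602, 0.115]
eef_rot: [0.0, 1.0, 0.0, 0.002]
wrist_force: [-0.6, -0.5, 4.7]
opening: 0.543
```

Request:
{"name": "arm_command", "arguments": {
  "series": [
    [0, 0, 0, 0, 0, 0, 0.03],
    [0, 0, 0, 0, 0, 0, 0.03],
    [0, 0, 0, 0, 0, 0, 0.03],
    [0, 0, 0, 0, 0, 0, 0.03],
    [0, 0, 0, 0, 0, 0, 0.03]
  ]
}}

```text
time_s: 3.1
eef_pos: [0.5161, 0.0602, 0.115]
eef_rot: [0.0, 1.0, 0.0, 0.002]
wrist_force: [-1.1, 1.0, 5.1]
opening: 0.548
```

```bash
python3 - <<'E'
from h import *
o=ctrl.get_obs();print({k:np.round(o[k],4) for k in("eef_pos","eef_rot","wrist_force","opening","time_s")})
for n in("scene",):
    p,d=camera(n);im=p[140:300,240:440,::-1];cv2.imwrite("pics/g1.png",cv2.resize(im,None,fx=3,fy=3))
E
```

```text
{'eef_pos': array([0.5161, 0.0602, 0.115 ]), 'eef_rot': array([2.0e-04, 1.0e+00, 0.0e+00, 1.7e-03]), 'wrist_force': array([-1.1243,  1.0185,  5.1109]), 'opening': np.float64(0.5481), 'time_s': np.float64(3.1)}
```

View pics/g1.png

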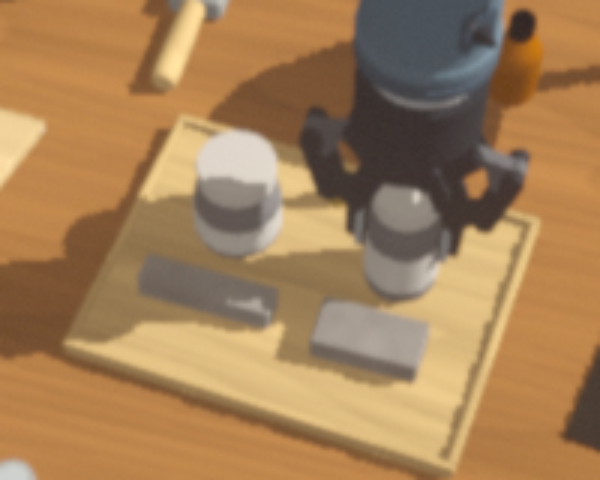

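The fingers hold the tall jar by its body at 46.8 mm opening and clear of the lid. Next I lift it and carry it to the mat.

Request:
{"name": "arm_command", "arguments": {
  "series": [
    [0, 0, -0.01, 0, 0, 0, 0.03],
    [0, 0, -0.03, 0, 0, 0, 0.03],
    [0, -0.01, -0.055, 0, 0, 0, 0.03],
    [0.002, -0.03, -0.07, 0, 0, 0, 0.03],
    [0.004, -0.055, -0.07, 0, 0, 0, 0.03]
  ]
}}

```text
time_s: 3.65
eef_pos: [0.5209, 0.1153, 0.1869]
eef_rot: [0.0, 1.0, -0.001, 0.003]
wrist_force: [0.5, 0.2, -1.2]
opening: 0.55
```

Request:
{"name": "arm_command", "arguments": {
  "series": [
    [0.006, -0.03, 0, 0, 0, 0, 0.03],
    [0.012, -0.065, 0, 0, 0, 0, 0.03],
    [0.018, -0.1, 0, 0, 0, 0, 0.03],
    [0.022, -0.135, 0, 0, 0, 0, 0.03],
    [0.026, -0.165, 0, 0, 0, 0, 0.03]
  ]
}}

```text
time_s: 4.15
eef_pos: [0.5449, 0.2821, 0.1841]
eef_rot: [-0.0, 1.0, 0.0, 0.001]
wrist_force: [0.5, -0.1, -1.8]
opening: 0.542
```

Request:
{"name": "arm_command", "arguments": {
  "series": [
    [0.004, -0.025, 0, 0, 0, 0, 0.03],
    [0.004, -0.045, 0, 0, 0, 0, 0.03],
    [0.004, -0.06, 0.01, 0, 0, 0, 0.03],
    [0.004, -0.06, 0.03, 0, 0, 0, 0.03],
    [0.004, -0.06, 0.05, 0, 0, 0, 0.03]
  ]
}}

```text
time_s: 4.65
eef_pos: [0.5488, 0.3408, 0.1327]
eef_rot: [-0.0, 1.0, 0.0, 0.0]
wrist_force: [-0.0, 0.0, -1.7]
opening: 0.545
```

Request:
{"name": "arm_command", "arguments": {
  "series": [
    [0, 0, 0.008, 0, 0, 0, 0.03],
    [0, 0, 0.016, 0, 0, 0, 0.03],
    [0, 0, 0.02, 0, 0, 0, 0.03],
    [0, 0, 0.022, 0, 0, 0, 0.03],
    [0, 0, 0.022, 0, 0, 0, 0.03]
  ]
}}

```text
time_s: 5.15
eef_pos: [0.5493, 0.3403, 0.1115]
eef_rot: [-0.0, 1.0, -0.0, 0.0]
wrist_force: [0.0, -0.6, -1.8]
opening: 0.543
```

Request:
{"name": "arm_command", "arguments": {
  "series": [
    [0, 0, 0.001, 0, 0, 0, 0.03],
    [0, 0, 0.002, 0, 0, 0, 0.03],
    [0, 0, 0.003, 0, 0, 0, 0.03],
    [0, 0, 0.003, 0, 0, 0, 0.03],
    [0, 0, 0.003, 0, 0, 0, 0.03]
  ]
}}

```text
time_s: 5.65
eef_pos: [0.5497, 0.3406, 0.111]
eef_rot: [-0.0, 1.0, 0.0, 0.001]
wrist_force: [-5.0, -2.6, 13.3]
opening: 0.542
```

Contact came at 0.111, exactly 4 mm below the height in the tray, as expected. I relax it, open, retreat and go to the squat jar.

Request:
{"name": "arm_command", "arguments": {
  "series": [
    [0, 0, -0.002, 0, 0, 0, 0.03],
    [0, 0, -0.002, 0, 0, 0, 0.055],
    [0, 0, -0.002, 0, 0, 0, 0.0854],
    [0, 0, -0.002, 0, 0, 0, 0.0854],
    [0, 0, -0.002, 0, 0, 0, 0.0854]
  ]
}}

```text
time_s: 6.15
eef_pos: [0.5488, 0.3403, 0.1097]
eef_rot: [0.0, 1.0, -0.0, -0.0]
wrist_force: [-0.1, -0.1, -0.6]
opening: 1.005
```

Request:
{"name": "arm_command", "arguments": {
  "series": [
    [0, 0, -0.01, 0, 0, 0, 0.0854],
    [0, 0, -0.04, 0, 0, 0, 0.0854],
    [0, 0, -0.08, 0, 0, 0, 0.0854],
    [0, 0, -0.12, 0, 0, 0, 0.0854],
    [0, 0.02, -0.13, 0, 0, 0, 0.0854]
  ]
}}

```text
time_s: 6.65
eef_pos: [0.5509, 0.3226, 0.2468]
eef_rot: [-0.002, 1.0, 0.001, 0.005]
wrist_force: [0.6, -1.0, 0.6]
opening: 1.0
```

Request:
{"name": "arm_command", "arguments": {
  "series": [
    [-0.006, 0.045, 0, 0, 0, 0, 0.0854],
    [-0.012, 0.09, 0, 0, 0, 0, 0.0854],
    [-0.018, 0.135, 0, 0, 0, 0, 0.0854],
    [-0.024, 0.18, 0, 0, 0, 0, 0.0854],
    [-0.03, 0.225, 0, 0, 0, 0, 0.0854]
  ]
}}

```text
time_s: 7.15
eef_pos: [0.5185, 0.0937, 0.2408]
eef_rot: [0.0, 1.0, 0.0, 0.001]
wrist_force: [0.8, 0.4, 0.5]
opening: 1.001
```

Request:
{"name": "arm_command", "arguments": {
  "series": [
    [-0.006, 0.045, 0, 0, 0, 0, 0.0854],
    [-0.012, 0.09, 0, 0, 0, 0, 0.0854],
    [-0.016, 0.12, 0, 0, 0, 0, 0.0854],
    [-0.016, 0.147, 0, 0, 0, 0, 0.0854],
    [-0.016, 0.147, 0, 0, 0, 0, 0.0854]
  ]
}}

```text
time_s: 7.65
eef_pos: [0.5031, -0.0548, 0.2409]
eef_rot: [0.001, 1.0, -0.002, 0.001]
wrist_force: [-0.0, 0.2, 0.5]
opening: 0.996
```

Request:
{"name": "arm_command", "arguments": {
  "series": [
    [0.001, -0.002, 0.04, 0, 0, 0, 0.0854],
    [0.001, -0.002, 0.085, 0, 0, 0, 0.0854],
    [0.001, -0.002, 0.12, 0, 0, 0, 0.0854],
    [0.001, -0.002, 0.145, 0, 0, 0, 0.0854],
    [0.001, -0.002, 0.154, 0, 0, 0, 0.0854]
  ]
}}

```text
time_s: 8.15
eef_pos: [0.5023, -0.0485, 0.0836]
eef_rot: [-0.001, 1.0, 0.0, -0.002]
wrist_force: [-0.2, -0.0, 0.0]
opening: 1.001
```

Request:
{"name": "arm_command", "arguments": {
  "series": [
    [0, 0, 0, 0, 0, 0, 0.0854],
    [0, 0, 0, 0, 0, 0, 0.06],
    [0, 0, 0, 0, 0, 0, 0.04],
    [0, 0, 0, 0, 0, 0, 0.04],
    [0, 0, 0, 0, 0, 0, 0.04]
  ]
}}

```text
time_s: 8.65
eef_pos: [0.5059, -0.0509, 0.0887]
eef_rot: [0.001, 1.0, 0.0, 0.002]
wrist_force: [-1.2, -2.2, 5.9]
opening: 0.66
```

Request:
{"name": "arm_command", "arguments": {
  "series": [
    [0, 0, 0, 0, 0, 0, 0.04],
    [0, 0, 0, 0, 0, 0, 0.04],
    [0, 0, 0, 0, 0, 0, 0.04],
    [0, 0, 0, 0, 0, 0, 0.04],
    [0, 0, 0, 0, 0, 0, 0.04]
  ]
}}

```text
time_s: 9.15
eef_pos: [0.5059, -0.0509, 0.0887]
eef_rot: [0.001, 1.0, 0.0, 0.002]
wrist_force: [-1.5, -3.0, 7.3]
opening: 0.661
```

Request:
{"name": "arm_command", "arguments": {
  "series": [
    [0, 0, -0.01, 0, 0, 0, 0.04],
    [0, 0, -0.03, 0, 0, 0, 0.04],
    [0, -0.01, -0.055, 0, 0, 0, 0.04],
    [0.002, -0.03, -0.07, 0, 0, 0, 0.04],
    [0.004, -0.055, -0.07, 0, 0, 0, 0.04]
  ]
}}

```text
time_s: 9.65
eef_pos: [0.5098, 0.0051, 0.1598]
eef_rot: [0.001, 1.0, -0.001, 0.003]
wrist_force: [0.8, -0.0, -1.7]
opening: 0.663
```

Request:
{"name": "arm_command", "arguments": {
  "series": [
    [0.006, -0.03, 0, 0, 0, 0, 0.04],
    [0.012, -0.065, 0, 0, 0, 0, 0.04],
    [0.018, -0.1, 0, 0, 0, 0, 0.04],
    [0.022, -0.135, 0, 0, 0, 0, 0.04],
    [0.026, -0.165, 0, 0, 0, 0, 0.04]
  ]
}}

```text
time_s: 10.15
eef_pos: [0.5338, 0.1723, 0.1572]
eef_rot: [-0.0, 1.0, 0.0, 0.0]
wrist_force: [0.2, 0.0, -2.0]
opening: 0.655
```

Request:
{"name": "arm_command", "arguments": {
  "series": [
    [0.004, -0.03, 0, 0, 0, 0, 0.04],
    [0.004, -0.05, 0, 0, 0, 0, 0.04],
    [0.004, -0.066, 0.01, 0, 0, 0, 0.04],
    [0.004, -0.066, 0.03, 0, 0, 0, 0.04],
    [0.004, -0.066, 0.05, 0, 0, 0, 0.04]
  ]
}}

```text
time_s: 10.65
eef_pos: [0.5378, 0.237, 0.1057]
eef_rot: [-0.0, 1.0, 0.001, 0.0]
wrist_force: [-0.2, 0.4, -1.5]
opening: 0.658
```

Request:
{"name": "arm_command", "arguments": {
  "series": [
    [0, 0, 0.008, 0, 0, 0, 0.04],
    [0, 0, 0.016, 0, 0, 0, 0.04],
    [0, 0, 0.02, 0, 0, 0, 0.04],
    [0, 0, 0.022, 0, 0, 0, 0.04],
    [0, 0, 0.022, 0, 0, 0, 0.04]
  ]
}}

```text
time_s: 11.15
eef_pos: [0.5384, 0.2363, 0.0849]
eef_rot: [-0.0, 1.0, -0.0, 0.001]
wrist_force: [-0.1, -1.0, -1.6]
opening: 0.656
```

Request:
{"name": "arm_command", "arguments": {
  "series": [
    [0, 0, 0.001, 0, 0, 0, 0.04],
    [0, 0, 0.002, 0, 0, 0, 0.04],
    [0, 0, 0.0015, 0, 0, 0, 0.055],
    [0, 0, 0.001, 0, 0, 0, 0.0854],
    [0, 0, 0, 0, 0, 0, 0.0854]
  ]
}}

```text
time_s: 11.65
eef_pos: [0.5385, 0.2364, 0.0846]
eef_rot: [-0.0, 1.0, -0.0, 0.001]
wrist_force: [0.5, -0.2, -0.5]
opening: 0.965
```

Request:
{"name": "arm_command", "arguments": {
  "series": [
    [0, 0, 0, 0, 0, 0, 0.0854],
    [0, 0, -0.03, 0, 0, 0, 0.0854],
    [0, 0, -0.07, 0, 0, 0, 0.0854],
    [0, 0, -0.12, 0, 0, 0, 0.0854],
    [0, 0.03, -0.15, 0, 0, 0, 0.0854]
  ]
}}

```text
time_s: 12.15
eef_pos: [0.539, 0.2084, 0.2379]
eef_rot: [-0.001, 1.0, 0.002, 0.003]
wrist_force: [1.4, -0.7, 0.2]
opening: 1.001
```

```bash
python3 - <<'E'
from h import *
for n in("scene","top"):
    p,d=camera(n);np.savez(f"pics/{n}1.npz",p=p,d=d);cv2.imwrite(f"pics/{n}1.png",p[:,:,::-1])
print(ctrl.get_obs()["eef_pos"])
E
```

```text
[0.54091058 0.20485813 0.23963317]
```

View pics/scene1.png

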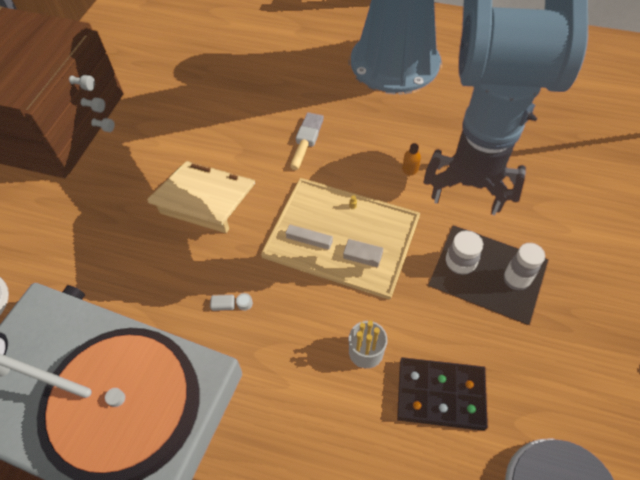

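The top camera's view is clear now. Both jars stand upright on the mat at (464,250) and (525,265), and the sticks and dop are undisturbed. Next I measure the slope frame and the sticks.

```bash
python3 - <<'E'
from h import *
np.set_printoptions(precision=4,suppress=True)
p0=np.load("pics/top0.npz")["p"];p=np.load("pics/top1.npz")["p"];d=np.load("pics/top1.npz")["d"]
hsv=cv2.cvtColor(p,cv2.COLOR_RGB2HSV);H,S,V=[hsv[...,i].astype(int) for i in range(3)]
q=np.array([[432,240.5],[519.5,249],[507.3,323],[423.7,315]])
P=np.array([onz("top",[u],z)[0] for u,z in zip(q,[.0582,.0582,.0138,.0138])])
print(P,P.mean(0));
for i in range(4): e=P[(i+1)%4]-P[i];print(np.linalg.norm(e),np.degrees(np.arctan2(e[1],e[0])))
print("board depths",[round(1.047-float(d[y,x]),4) for x,y in[(476,246),(472,282),(466,316),(440,280),(505,285)]])
# cleats
for c in blobs((V<130),(428,302,512,322),10):
    m=cv2.moments(c);r=cv2.boundingRect(c);ce,wh,a=cv2.minAreaRect(c);print("cleat",r,np.round(ce,1),np.round(wh,1),round(a,1),onz("top",[ce],.0185+.0076)[0],V[r[1]+2,r[0]+3])
for c in blobs((S<75)&(V<190)&(V>60),(262,232,380,275),60):
    ce,wh,a=cv2.minAreaRect(c);b=cv2.boxPoints((ce,wh,a));B=onz("top",b,.028);C=onz("top",[ce],.028)[0]
    e=[B[1]-B[0],B[2]-B[1]];e=max(e,key=np.linalg.norm);print("stick",np.round(ce,1),C,[np.linalg.norm(B[1]-B[0]),np.linalg.norm(B[2]-B[1])],"len yaw",np.degrees(np.arctan2(e[1],e[0])))
im=cv2.resize(np.hstack([p[225:335,415:535],p[225:335,255:385]])[:,:,::-1],None,fx=3.2,fy=3.2,interpolation=cv2.INTER_NEAREST);cv2.imwrite("pics/c2.png",im)
E
```

```text
[[ 0.6003 -0.2156  0.0582]
 [ 0.5871 -0.3765  0.0582]
 [ 0.4474 -0.3669  0.0138]
 [ 0.459  -0.208   0.0138]] [ 0.5235 -0.2918  0.036 ]
0.16150292572879632 -94.70210777937733
0.1469227865832107 176.0581668175475
0.15932081923818164 85.82052878742128
0.14835219929004875 -3.0637523702419336
board depths [0.0648, 0.0517, 0.0381, 0.0476, 0.0523]
cleat (475, 312, 26, 6) [487.5 314.7] [25.   4.7] 5.2 [ 0.463  -0.326   0.0261] 86
cleat (442, 309, 12, 5) [447.5 311. ] [ 4. 11.] 90.0 [ 0.4683 -0.2508  0.0261] 87
cleat (509, 302, 3, 19) [510. 311.] [18.  2.] 90.0 [ 0.4709 -0.3682  0.0261] 92
stick [289.4 252.7] [0.5745 0.0539 0.028 ] [np.float64(0.034669348654745566), np.float64(0.06810263247555917)] len yaw -92.44955564856481
stick [345.6 257.8] [ 0.5664 -0.0553  0.028 ] [np.float64(0.021026434734587363), np.float64(0.08829857803628992)] len yaw -93.14075685610135
```

View pics/c2.png

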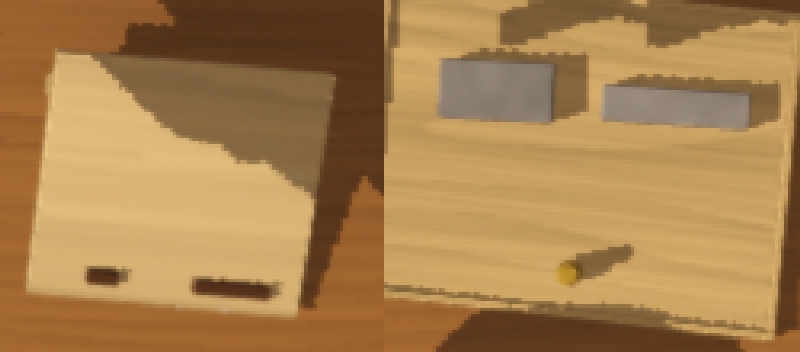

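The slope frame is consistent: centre (0.5235, -0.2918, 0.036), yaw about -4.1°. Its predicted cleat positions match the measured ones to within about 1.1 mm. I'll take the slim stick first, with the tool yawed to about 87°.

Request:
{"name": "arm_command", "arguments": {
  "series": [
    [0.005, 0.045, 0, 0, 0, -8.5, 0.05],
    [0.01, 0.09, 0, 0, 0, -17, 0.05],
    [0.015, 0.135, 0, 0, 0, -25.5, 0.05],
    [0.02, 0.18, 0, 0, 0, -34, 0.05],
    [0.025, 0.225, 0, 0, 0, -42.5, 0.05]
  ]
}}

```text
time_s: 12.75
eef_pos: [0.5622, -0.0169, 0.2327]
eef_rot: [-0.001, 0.938, 0.346, -0.0]
wrist_force: [0.6, 0.4, -0.1]
opening: 0.582
```

Request:
{"name": "arm_command", "arguments": {
  "series": [
    [-0.008, 0.01, 0, 0, 0, -8.5, 0.05],
    [-0.015, 0.02, 0, 0, 0, -17, 0.05],
    [-0.022, 0.025, 0, 0, 0, -25.5, 0.05],
    [-0.024, 0.026, 0, 0, 0, -34, 0.05],
    [-0.024, 0.026, 0, 0, 0, -42.5, 0.05]
  ]
}}

```text
time_s: 13.25
eef_pos: [0.5606, -0.0512, 0.2325]
eef_rot: [-0.001, 0.749, 0.662, -0.0]
wrist_force: [0.2, 0.0, -0.4]
opening: 0.584
```

```bash
cat >>h.py <<'E'
def Rt(yaw,pitch=0): # tool attitude: x along yaw, tilted up by pitch deg, z down
    return R.from_euler('z',yaw,degrees=True)*R.from_quat([1,0,0,0])*R.from_euler('y',pitch,degrees=True)
def delta(pos,yaw,pitch=0):
    o=ctrl.get_obs();A=q2R(o["eef_rot"]);T=Rt(yaw,pitch)
    print("pos",np.round(o["eef_pos"],4),"F",np.round(o["wrist_force"],1),"open",round(o["opening"]*.0854,4),"t",o["time_s"])
    print("shift mm",np.round(1e3*A.inv().apply(np.array(pos)-o["eef_pos"]),1),"turn",np.round((A.inv()*T).as_rotvec(degrees=True),2))
yawS=-4.1;O=np.array([.5235,-.2918,.036])
RS=R.from_euler('z',yawS,degrees=True)*R.from_euler('y',-.30)
def tcp_on_slope(x,y,h): return O+RS.apply([x,y,h])
def slope(p): return RS.inv().apply(np.asarray(p)-O)
E
python3 - <<'E'
from h import *
delta([.5663,-.0555,.20],86.9);print(tcp_on_slope(-.006,.038,.076))
E
```

```text
pos [ 0.5606 -0.0512  0.2325] F [ 0.2  0.  -0.4] open 0.0499 t 13.25
shift mm [-3.6  6.2 32.5] turn [-0.11 -0.03 -3.97]
[ 0.4980975  -0.25188163  0.10683245]
```

Request:
{"name": "arm_command", "arguments": {
  "series": [
    [0, 0, 0.03, 0, 0, -1.9, 0.05],
    [0, 0, 0.06, 0, 0, -1.9, 0.05],
    [0, 0, 0.09, 0, 0, -1.9, 0.05],
    [0, 0, 0.1, 0, 0, -1.9, 0.05],
    [0, 0, 0.1, 0, 0, -1.9, 0.05]
  ]
}}

```text
time_s: 13.75
eef_pos: [0.5597, -0.0504, 0.1316]
eef_rot: [-0.002, 0.74, 0.673, -0.001]
wrist_force: [-0.1, -0.0, 0.3]
opening: 0.587
```

```bash
python3 - <<'E'
from h import *
delta([.5663,-.0555,.084],86.9)
E
```

```text
pos [ 0.5597 -0.0504  0.1316] F [-0.1 -0.   0.3] open 0.0501 t 13.75
shift mm [-4.5  7.3 47.6] turn [-0.27 -0.07 -2.36]
```

Request:
{"name": "arm_command", "arguments": {
  "series": [
    [-0.004, 0.007, 0.01, 0, 0, -2.3, 0.05],
    [-0.0045, 0.007, 0.025, 0, 0, -2.3, 0.05],
    [-0.0045, 0.007, 0.04, 0, 0, -2.3, 0.05],
    [-0.0045, 0.007, 0.046, 0, 0, -2.3, 0.05],
    [-0.0045, 0.007, 0.046, 0, 0, -2.3, 0.05]
  ]
}}

```text
time_s: 14.25
eef_pos: [0.5665, -0.0556, 0.0865]
eef_rot: [-0.001, 0.726, 0.687, -0.001]
wrist_force: [0.9, 1.4, -0.5]
opening: 0.584
```

```bash
python3 - <<'E'
from h import *
delta([.5663,-.0555,.084],86.9)
p,d=camera("scene");cv2.imwrite("pics/g2.png",cv2.resize(p[150:300,240:440,::-1],None,fx=3.5,fy=3.5))
E
```

```text
pos [ 0.5665 -0.0556  0.0865] F [ 0.9  1.4 -0.5] open 0.0499 t 14.25
shift mm [ 0.1 -0.2  2.5] turn [-0.16 -0.04 -0.07]
```

View pics/g2.png

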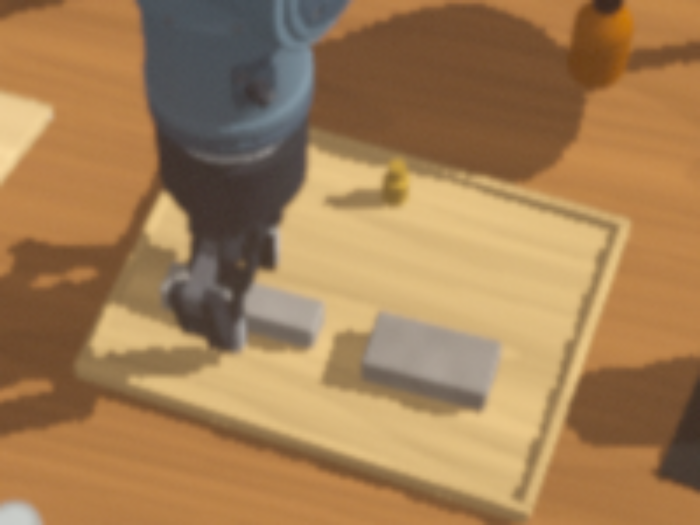

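The fingers straddle the slim stick. I go down a little and close.

Request:
{"name": "arm_command", "arguments": {
  "series": [
    [0, 0, 0.001, 0, 0, 0, 0.04],
    [0, 0, 0.0015, 0, 0, 0, 0.03],
    [0, 0, 0.0015, 0, 0, 0, 0.02],
    [0, 0, 0.0015, 0, 0, 0, 0.012],
    [0, 0, 0.0015, 0, 0, 0, 0.012]
  ]
}}

```text
time_s: 14.8
eef_pos: [0.5681, -0.0562, 0.0871]
eef_rot: [0.001, 0.726, 0.687, 0.0]
wrist_force: [-1.3, 0.1, 4.4]
opening: 0.236
```

Request:
{"name": "arm_command", "arguments": {
  "series": [
    [0, 0, 0, 0, 0, 0, 0.012],
    [0, 0, 0, 0, 0, 0, 0.012],
    [0, 0, 0, 0, 0, 0, 0.012],
    [0, 0, 0, 0, 0, 0, 0.012],
    [0, 0, 0, 0, 0, 0, 0.012]
  ]
}}

```text
time_s: 15.3
eef_pos: [0.5681, -0.0562, 0.0871]
eef_rot: [0.001, 0.726, 0.687, 0.0]
wrist_force: [-0.0, 0.1, 6.2]
opening: 0.239
```

Request:
{"name": "arm_command", "arguments": {
  "series": [
    [0, 0, -0.01, 0, 0, 0, 0.012],
    [0, 0, -0.03, 0, 0, 0, 0.012],
    [0, 0, -0.06, 0, 0, 4, 0.012],
    [0, 0, -0.09, 0, 0, 10, 0.012],
    [0, 0, -0.11, 0, 0, 17, 0.012]
  ]
}}

```text
time_s: 15.8
eef_pos: [0.568, -0.0562, 0.1988]
eef_rot: [0.001, 0.821, 0.571, 0.001]
wrist_force: [0.6, -0.0, -0.3]
opening: 0.243
```

Request:
{"name": "arm_command", "arguments": {
  "series": [
    [-0.02, 0, 0, 0, 0, 7.5, 0.012],
    [-0.05, 0, 0, 0, 0, 15, 0.012],
    [-0.08, -0.005, 0, 0, 0, 22.5, 0.012],
    [-0.11, -0.01, 0, 0, 0, 30, 0.012],
    [-0.14, -0.01, 0, 0, 0, 37.5, 0.012]
  ]
}}

```text
time_s: 16.3
eef_pos: [0.5087, -0.1845, 0.1964]
eef_rot: [-0.0, 0.961, 0.276, -0.0]
wrist_force: [0.4, -0.6, -1.1]
opening: 0.238
```

Request:
{"name": "arm_command", "arguments": {
  "series": [
    [0, 0, 0, 0, 0, 7.5, 0.012],
    [0, 0, 0, 0, 0, 15, 0.012],
    [0, 0, 0, 0, 0, 22.5, 0.012],
    [0, 0, 0, 0, 0, 30, 0.012],
    [0, 0, 0, 0, 0, 36.5, 0.012]
  ]
}}

```text
time_s: 16.8
eef_pos: [0.5096, -0.1839, 0.1964]
eef_rot: [-0.0, 0.999, -0.039, -0.0]
wrist_force: [-0.2, 0.1, -0.8]
opening: 0.24
```

```bash
python3 - <<'E'
from h import *
delta(tcp_on_slope(-.002,.038,.099),yawS,17.19)
E
```

```text
pos [ 0.5096 -0.1839  0.1964] F [-0.2  0.1 -0.8] open 0.0205 t 16.8
shift mm [-9.1 68.7 66.4] turn [ 0.04 17.23 -0.35]
```

Request:
{"name": "arm_command", "arguments": {
  "series": [
    [-0.003, 0.02, 0, 0, 4, 0, 0.012],
    [-0.006, 0.045, 0, 0, 8.5, 0, 0.012],
    [-0.009, 0.069, 0.015, 0, 13, -0.3, 0.012],
    [-0.009, 0.069, 0.035, 0, 17.2, -0.3, 0.012],
    [-0.009, 0.069, 0.055, 0, 17.2, -0.3, 0.012]
  ]
}}

```text
time_s: 17.3
eef_pos: [0.4946, -0.2527, 0.1408]
eef_rot: [0.005, 0.988, -0.034, 0.15]
wrist_force: [-0.9, 0.6, -0.7]
opening: 0.242
```

```bash
python3 - <<'E'
from h import *
delta(tcp_on_slope(-.002,.038,.079),yawS,17.19)
for n in("top","scene"):
    p,d=camera(n);np.savez(f"pics/{n}2.npz",p=p)
    if n=="top": a=p[225:335,415:535]
    else: b=p[125:235,140:280]
cv2.imwrite("pics/g3.png",cv2.resize(np.hstack([a,b])[:,:,::-1],None,fx=3,fy=3))
E
```

```text
pos [ 0.4946 -0.2527  0.1408] F [-0.9  0.6 -0.7] open 0.0206 t 17.3
shift mm [-2.8 -1.1 30.5] turn [-0.01 -0.08  0.11]
```

View pics/g3.png

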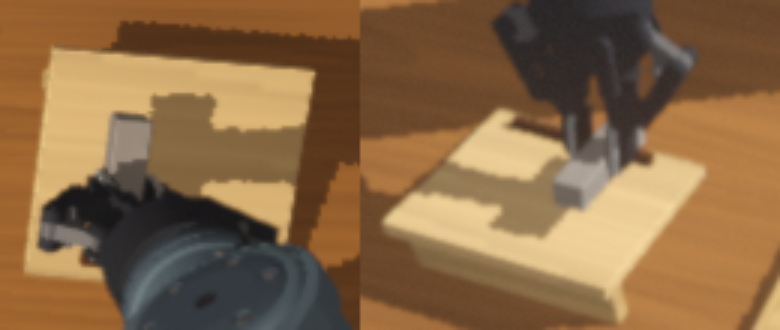

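The stick is aligned with the slope and hovers 30 mm above it. I lower it with a gap to the cleat, then feel for the surface.

Request:
{"name": "arm_command", "arguments": {
  "series": [
    [-0.002, -0.001, 0.01, 0, 0, 0, 0.012],
    [-0.002, -0.001, 0.02, 0, 0, 0, 0.012],
    [-0.002, -0.001, 0.026, 0, 0, 0, 0.012],
    [-0.002, -0.001, 0.028, 0, 0, 0, 0.012],
    [-0.002, -0.001, 0.028, 0, 0, 0, 0.012]
  ]
}}

```text
time_s: 17.9
eef_pos: [0.5027, -0.2515, 0.1138]
eef_rot: [0.005, 0.988, -0.033, 0.149]
wrist_force: [-0.0, -0.1, -2.0]
opening: 0.24
```

Request:
{"name": "arm_command", "arguments": {
  "series": [
    [0, 0, 0.001, 0, 0, 0, 0.012],
    [0, 0, 0.002, 0, 0, 0, 0.012],
    [0, 0, 0.003, 0, 0, 0, 0.012],
    [0, 0, 0.003, 0, 0, 0, 0.012],
    [0, 0, 0.003, 0, 0, 0, 0.012]
  ]
}}

```text
time_s: 18.4
eef_pos: [0.5035, -0.2519, 0.1117]
eef_rot: [0.006, 0.988, -0.033, 0.15]
wrist_force: [-3.0, 1.4, 4.8]
opening: 0.237
```

```bash
python3 - <<'E'
from h import *
delta(tcp_on_slope(-.010,.038,.079),yawS,17.19)
print("F slope",RS.inv().apply(ctrl.get_obs()["wrist_force"]),"tcp slope",slope(ctrl.get_obs()["eef_pos"]))
E
```

```text
pos [ 0.5035 -0.2519  0.1117] F [-3.   1.4  4.8] open 0.0202 t 18.4
shift mm [-10.6   0.3   0.1] turn [-0.01 -0.04  0.26]
F slope [-1.56760049  1.15292975  5.53774915] tcp slope [0.00056611 0.03837141 0.07908243]
```

Request:
{"name": "arm_command", "arguments": {
  "series": [
    [-0.001, 0, -0.001, 0, 0, 0, 0.012],
    [-0.003, 0, -0.001, 0, 0, 0, 0.012],
    [-0.005, 0, -0.001, 0, 0, 0, 0.012],
    [-0.007, 0, -0.001, 0, 0, 0, 0.012],
    [-0.007, 0, -0.001, 0, 0, 0, 0.012]
  ]
}}

```text
time_s: 18.9
eef_pos: [0.496, -0.2511, 0.1097]
eef_rot: [0.005, 0.988, -0.033, 0.149]
wrist_force: [-0.4, 0.4, -1.1]
opening: 0.238
```

Request:
{"name": "arm_command", "arguments": {
  "series": [
    [-0.001, 0, 0, 0, 0, 0, 0.012],
    [-0.002, 0, 0, 0, 0, 0, 0.012],
    [-0.003, 0, 0, 0, 0, 0, 0.012],
    [-0.004, 0, 0, 0, 0, 0, 0.012],
    [-0.004, 0, 0, 0, 0, 0, 0.012]
  ]
}}

```text
time_s: 19.4
eef_pos: [0.4928, -0.2511, 0.1091]
eef_rot: [0.006, 0.988, -0.033, 0.15]
wrist_force: [1.9, 0.2, -2.2]
opening: 0.239
```

```bash
python3 - <<'E'
from h import *
delta(tcp_on_slope(-.010,.038,.079),yawS,17.19)
print("F slope",RS.inv().apply(ctrl.get_obs()["wrist_force"]),"tcp slope",slope(ctrl.get_obs()["eef_pos"]))
E
```

```text
pos [ 0.4928 -0.2511  0.1091] F [ 1.9  0.2 -2.2] open 0.0204 t 19.4
shift mm [0.4 0.4 0.7] turn [-0.02 -0.06  0.24]
F slope [ 1.10673139  0.29338038 -2.65214173] tcp slope [-0.01038413  0.03837689  0.0797484 ]
```

Cleat contact came at slope x = -10.4 mm, against a nominal -10. I press it down lightly, release and retreat.

Request:
{"name": "arm_command", "arguments": {
  "series": [
    [-0.0005, 0, 0.001, 0, 0, 0, 0.012],
    [-0.0005, 0, 0.002, 0, 0, 0, 0.012],
    [-0.0005, 0, 0.002, 0, 0, 0, 0.012],
    [-0.0005, 0, 0.0015, 0, 0, 0, 0.03],
    [-0.0005, 0, 0.001, 0, 0, 0, 0.042]
  ]
}}

```text
time_s: 19.9
eef_pos: [0.4923, -0.2511, 0.1078]
eef_rot: [0.005, 0.988, -0.033, 0.149]
wrist_force: [-0.5, -1.3, 0.5]
opening: 0.485
```

Request:
{"name": "arm_command", "arguments": {
  "series": [
    [0, 0, 0, 0, 0, 0, 0.042],
    [0, 0, -0.02, 0, 0, 0, 0.042],
    [0, 0, -0.05, 0, 0, 0, 0.042],
    [0, 0, -0.09, 0, 0, 0, 0.042],
    [0, 0, -0.12, 0, 0, 0, 0.06]
  ]
}}

```text
time_s: 20.4
eef_pos: [0.4566, -0.2486, 0.2239]
eef_rot: [0.006, 0.988, -0.033, 0.15]
wrist_force: [0.5, -0.2, 0.3]
opening: 0.647
```

```bash
python3 - <<'E'
from h import *
delta([.5745,.0539,.20],87.6)
E
```

```text
pos [ 0.4566 -0.2486  0.2239] F [ 0.5 -0.2  0.3] open 0.0552 t 20.4
shift mm [  86.  -309.8   51.3] turn [ 13.78 -13.32 -90.69]
```

Request:
{"name": "arm_command", "arguments": {
  "series": [
    [0.01, -0.045, 0, 0, -5, 0, 0.06],
    [0.02, -0.09, 0, 0, -11, 0, 0.06],
    [0.035, -0.135, 0.01, 0, -17.2, 0, 0.06],
    [0.05, -0.18, 0.02, 0, -17.2, 0, 0.06],
    [0.06, -0.225, 0.02, 0, -17.2, 0, 0.06]
  ]
}}

```text
time_s: 20.9
eef_pos: [0.5359, -0.0263, 0.2197]
eef_rot: [0.0, 0.999, -0.033, -0.001]
wrist_force: [1.1, -0.2, 0.4]
opening: 0.699
```

Request:
{"name": "arm_command", "arguments": {
  "series": [
    [0, 0, 0, 0, 0, -8.5, 0.06],
    [0, -0.02, 0, 0, 0, -17, 0.06],
    [0, -0.04, 0, 0, 0, -25.5, 0.06],
    [0.01, -0.06, 0, 0, 0, -34, 0.06],
    [0.02, -0.08, 0, 0, 0, -42.5, 0.06]
  ]
}}

```text
time_s: 21.4
eef_pos: [0.5605, 0.051, 0.2204]
eef_rot: [0.0, 0.943, 0.334, -0.0]
wrist_force: [0.1, 0.0, 1.4]
opening: 0.704
```

Request:
{"name": "arm_command", "arguments": {
  "series": [
    [0, 0, 0, 0, 0, -8.5, 0.06],
    [0, 0, 0, 0, 0, -17, 0.06],
    [0, 0, 0, 0, 0, -25.5, 0.06],
    [0, 0, 0, 0, 0, -34, 0.06],
    [0, 0, 0, 0, 0, -42.5, 0.06]
  ]
}}

```text
time_s: 21.9
eef_pos: [0.5603, 0.0502, 0.2203]
eef_rot: [-0.0, 0.758, 0.653, -0.001]
wrist_force: [0.5, 0.0, -0.5]
opening: 0.702
```

Request:
{"name": "arm_command", "arguments": {
  "series": [
    [0, 0, 0, 0, 0, -6.7, 0.06],
    [0, 0, 0, 0, 0, -6.7, 0.06],
    [0, 0, 0, 0, 0, -6.7, 0.06],
    [0, 0, 0, 0, 0, -6.7, 0.06],
    [0, 0, 0, 0, 0, -6.7, 0.06]
  ]
}}

```text
time_s: 22.4
eef_pos: [0.5605, 0.0502, 0.2208]
eef_rot: [0.0, 0.721, 0.693, -0.0]
wrist_force: [0.3, -0.2, 0.0]
opening: 0.704
```

```bash
python3 - <<'E'
from h import *
delta([.5745,.0539,.12],87.6)
p,d=camera("scene");cv2.imwrite("pics/c4.png",cv2.resize(p[120:300,140:430,::-1],None,fx=2.7,fy=2.7))
E
```

```text
pos [0.5605 0.0502 0.2208] F [ 0.3 -0.2  0. ] open 0.0601 t 22.4
shift mm [  4.4  13.8 100.8] turn [-0.01  0.04  0.16]
```

View pics/c4.png

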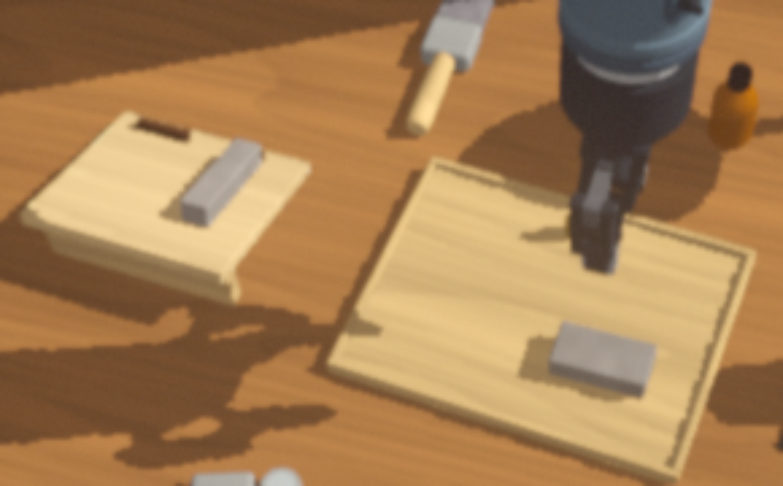

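The slim stick lies on the slope at the narrow cleat. Now the wide stick.

Request:
{"name": "arm_command", "arguments": {
  "series": [
    [0.004, 0.014, 0.03, 0, 0, 0, 0.06],
    [0.004, 0.014, 0.07, 0, 0, 0, 0.06],
    [0.004, 0.014, 0.105, 0, 0, 0, 0.06],
    [0.004, 0.014, 0.125, 0, 0, 0, 0.06],
    [0.004, 0.014, 0.134, 0, 0, 0, 0.06]
  ]
}}

```text
time_s: 22.95
eef_pos: [0.5731, 0.0537, 0.0842]
eef_rot: [-0.001, 0.721, 0.693, -0.002]
wrist_force: [-0.1, -0.6, 0.3]
opening: 0.702
```

Request:
{"name": "arm_command", "arguments": {
  "series": [
    [0, 0, 0.001, 0, 0, 0, 0.06],
    [0, 0, 0.001, 0, 0, 0, 0.045],
    [0, 0, 0.001, 0, 0, 0, 0.03],
    [0, 0, 0.001, 0, 0, 0, 0.025],
    [0, 0, 0.001, 0, 0, 0, 0.025]
  ]
}}

```text
time_s: 23.45
eef_pos: [0.576, 0.0534, 0.0877]
eef_rot: [0.002, 0.72, 0.694, 0.001]
wrist_force: [-0.3, 0.6, 7.1]
opening: 0.404
```

Request:
{"name": "arm_command", "arguments": {
  "series": [
    [0, 0, 0, 0, 0, 0, 0.025],
    [0, 0, 0, 0, 0, 0, 0.025],
    [0, 0, 0, 0, 0, 0, 0.025],
    [0, 0, 0, 0, 0, 0, 0.025],
    [0, 0, 0, 0, 0, 0, 0.025]
  ]
}}

```text
time_s: 23.95
eef_pos: [0.576, 0.0534, 0.0877]
eef_rot: [0.002, 0.72, 0.694, 0.001]
wrist_force: [-0.4, 0.5, 6.7]
opening: 0.408
```

```bash
python3 - <<'E'
from h import *
delta([.5745,.0539,.12],87.6)
E
```

```text
pos [0.576  0.0534 0.0877] F [-0.4  0.5  6.7] open 0.0348 t 23.95
shift mm [  0.4  -1.4 -32.3] turn [0.19 0.06 0.25]
```

Request:
{"name": "arm_command", "arguments": {
  "series": [
    [0, 0, -0.01, 0, 0, 0, 0.025],
    [0, 0, -0.03, 0, 0, 0, 0.025],
    [0, 0, -0.06, 0, 0, 4, 0.025],
    [0, 0, -0.095, 0, 0, 10, 0.025],
    [0, 0, -0.12, 0, 0, 17, 0.025]
  ]
}}

```text
time_s: 24.45
eef_pos: [0.575, 0.0537, 0.2086]
eef_rot: [0.001, 0.816, 0.578, 0.001]
wrist_force: [1.8, 0.0, -1.4]
opening: 0.398
```

Request:
{"name": "arm_command", "arguments": {
  "series": [
    [-0.03, 0.002, 0, 0, 0, 7.5, 0.025],
    [-0.075, 0.004, 0, 0, 0, 15, 0.025],
    [-0.12, 0.006, 0, 0, 0, 22.5, 0.025],
    [-0.165, 0.008, 0, 0, 0, 30, 0.025],
    [-0.208, 0.01, 0, 0, 0, 37.5, 0.025]
  ]
}}

```text
time_s: 24.95
eef_pos: [0.5149, -0.1476, 0.2067]
eef_rot: [0.001, 0.959, 0.284, 0.0]
wrist_force: [1.0, 0.1, -1.2]
opening: 0.402
```

Request:
{"name": "arm_command", "arguments": {
  "series": [
    [-0.025, 0.029, 0, 0, 0, 7.5, 0.025],
    [-0.05, 0.06, 0, 0, 0, 15, 0.025],
    [-0.075, 0.09, 0, 0, 0, 22.5, 0.025],
    [-0.095, 0.113, 0, 0, 0, 30, 0.025],
    [-0.104, 0.123, 0, 0, 0, 37.2, 0.025]
  ]
}}

```text
time_s: 25.45
eef_pos: [0.4958, -0.3089, 0.2068]
eef_rot: [0.001, 0.999, -0.038, 0.0]
wrist_force: [-0.2, 0.4, -0.8]
opening: 0.404
```

```bash
python3 - <<'E'
from h import *
delta(tcp_on_slope(-.012,-.038,.110),yawS,17.19)
E
```

```text
pos [ 0.4958 -0.3089  0.2068] F [-0.2  0.4 -0.8] open 0.0345 t 25.45
shift mm [-17.6  18.9  69.3] turn [ 0.14 17.16 -0.19]
```

Request:
{"name": "arm_command", "arguments": {
  "series": [
    [-0.006, 0.006, 0, 0, 4, 0, 0.025],
    [-0.012, 0.013, 0, 0, 8.5, 0, 0.025],
    [-0.0176, 0.019, 0.015, 0, 13, -0.2, 0.025],
    [-0.0176, 0.019, 0.04, 0, 17.2, -0.2, 0.025],
    [-0.0176, 0.019, 0.065, 0, 17.2, -0.2, 0.025]
  ]
}}

```text
time_s: 25.95
eef_pos: [0.4766, -0.324, 0.1411]
eef_rot: [0.006, 0.988, -0.032, 0.15]
wrist_force: [0.2, -0.5, -1.4]
opening: 0.404
```

Request:
{"name": "arm_command", "arguments": {
  "series": [
    [0, 0, 0, 0, 0, 0, 0.025],
    [0, 0, 0, 0, 0, 0, 0.025],
    [0, 0, 0, 0, 0, 0, 0.025],
    [0, 0, 0, 0, 0, 0, 0.025],
    [0, 0, 0, 0, 0, 0, 0.025]
  ]
}}

```text
time_s: 26.45
eef_pos: [0.4784, -0.3243, 0.1424]
eef_rot: [0.006, 0.988, -0.031, 0.15]
wrist_force: [-0.2, 0.5, -0.4]
opening: 0.4
```

```bash
python3 - <<'E'
from h import *
delta(tcp_on_slope(-.012,-.038,.0797),yawS,17.19)
E
```

```text
pos [ 0.4784 -0.3243  0.1424] F [-0.2  0.5 -0.4] open 0.0342 t 26.45
shift mm [-2.8  2.4 34.5] turn [ 0.01 -0.09  0.5 ]
```

Request:
{"name": "arm_command", "arguments": {
  "series": [
    [-0.0028, 0.0024, 0.01, 0, 0, 0.5, 0.025],
    [-0.0028, 0.0024, 0.022, 0, 0, 0.5, 0.025],
    [-0.0028, 0.0024, 0.03, 0, 0, 0.5, 0.025],
    [-0.0028, 0.0024, 0.033, 0, 0, 0.5, 0.025],
    [-0.0028, 0.0024, 0.033, 0, 0, 0.5, 0.025]
  ]
}}

```text
time_s: 26.95
eef_pos: [0.4842, -0.3263, 0.1081]
eef_rot: [0.004, 0.988, -0.036, 0.149]
wrist_force: [-3.3, 1.4, 2.7]
opening: 0.402
```

Request:
{"name": "arm_command", "arguments": {
  "series": [
    [0, 0, 0.001, 0, 0, 0, 0.025],
    [0, 0, 0.002, 0, 0, 0, 0.025],
    [0, 0, 0.0025, 0, 0, 0, 0.025],
    [0, 0, 0.0025, 0, 0, 0, 0.025],
    [0, 0, 0.0025, 0, 0, 0, 0.025]
  ]
}}

```text
time_s: 27.45
eef_pos: [0.4844, -0.3264, 0.108]
eef_rot: [0.004, 0.988, -0.035, 0.148]
wrist_force: [-23.7, 9.8, 31.2]
opening: 0.404
```

```bash
python3 - <<'E'
from h import *
delta(tcp_on_slope(-.020,-.038,.0797),yawS,17.19)
print("F slope",RS.inv().apply(ctrl.get_obs()["wrist_force"]),"tcp slope",slope(ctrl.get_obs()["eef_pos"]))
E
```

```text
pos [ 0.4844 -0.3264  0.108 ] F [-23.7   9.8  31.2] open 0.0345 t 27.45
shift mm [-6.4  0.7 -0.1] turn [-0.18  0.12  0.02]
F slope [-13.99349048   8.03978575  37.00316031] tcp slope [-0.0136236  -0.03725829  0.07959326]
```

Request:
{"name": "arm_command", "arguments": {
  "series": [
    [0, 0.0005, -0.003, 0, 0, 0, 0.025],
    [-0.001, 0.0007, -0.003, 0, 0, 0, 0.025],
    [-0.002, 0.0007, -0.003, 0, 0, 0, 0.025],
    [-0.004, 0.0007, -0.003, 0, 0, 0, 0.025],
    [-0.004, 0.0007, -0.003, 0, 0, 0, 0.025]
  ]
}}

```text
time_s: 27.95
eef_pos: [0.4803, -0.3268, 0.1073]
eef_rot: [0.004, 0.988, -0.036, 0.149]
wrist_force: [-0.1, -0.1, -1.6]
opening: 0.404
```

Request:
{"name": "arm_command", "arguments": {
  "series": [
    [-0.001, 0, 0, 0, 0, 0, 0.025],
    [-0.002, 0, 0, 0, 0, 0, 0.025],
    [-0.002, 0, 0, 0, 0, 0, 0.025],
    [-0.002, 0, 0, 0, 0, 0, 0.025],
    [-0.002, 0, 0, 0, 0, 0, 0.025]
  ]
}}

```text
time_s: 28.45
eef_pos: [0.4788, -0.3271, 0.1075]
eef_rot: [0.005, 0.988, -0.036, 0.15]
wrist_force: [-0.1, -0.1, -1.3]
opening: 0.404
```

```bash
python3 - <<'E'
from h import *
delta(tcp_on_slope(-.020,-.038,.0797),yawS,17.19)
print("F slope",RS.inv().apply(ctrl.get_obs()["wrist_force"]),"tcp slope",slope(ctrl.get_obs()["eef_pos"]))
E
```

```text
pos [ 0.4788 -0.3271  0.1075] F [-0.1 -0.1 -1.3] open 0.0345 t 28.45
shift mm [-1.  -0.4  1.1] turn [-0.06 -0.02 -0.06]
F slope [-0.48256944 -0.13431615 -1.22932659] tcp slope [-0.01904351 -0.03837334  0.08075478]
```

Request:
{"name": "arm_command", "arguments": {
  "series": [
    [-0.0005, 0, 0, 0, 0, 0, 0.025],
    [-0.001, 0, 0, 0, 0, 0, 0.025],
    [-0.0015, 0, 0, 0, 0, 0, 0.025],
    [-0.002, 0, 0, 0, 0, 0, 0.025],
    [-0.002, 0, 0, 0, 0, 0, 0.025]
  ]
}}

```text
time_s: 28.95
eef_pos: [0.4774, -0.327, 0.1072]
eef_rot: [0.005, 0.988, -0.036, 0.15]
wrist_force: [4.9, 0.5, -1.2]
opening: 0.406
```

The force along the slope has risen to about 5 N, so the stick is against the cleat. Next I lower the last millimetre, release and retreat.

Request:
{"name": "arm_command", "arguments": {
  "series": [
    [0.0005, 0, 0.001, 0, 0, 0, 0.025],
    [0.0005, 0, 0.0015, 0, 0, 0, 0.025],
    [0.0005, 0, 0.0015, 0, 0, 0, 0.025],
    [0.0005, 0, 0.001, 0, 0, 0, 0.045],
    [0.0005, 0, 0.0005, 0, 0, 0, 0.056]
  ]
}}

```text
time_s: 29.45
eef_pos: [0.4772, -0.327, 0.1064]
eef_rot: [0.005, 0.988, -0.036, 0.149]
wrist_force: [0.1, 0.7, 0.5]
opening: 0.655
```

Request:
{"name": "arm_command", "arguments": {
  "series": [
    [0, 0, 0, 0, 0, 0, 0.056],
    [0, 0, -0.02, 0, 0, 0, 0.056],
    [0, 0, -0.05, 0, 0, 0, 0.056],
    [0, 0, -0.09, 0, 0, 0, 0.056],
    [0, 0, -0.13, 0, 0, 0, 0.0854]
  ]
}}

```text
time_s: 29.95
eef_pos: [0.4383, -0.3239, 0.2313]
eef_rot: [0.004, 0.988, -0.036, 0.149]
wrist_force: [1.0, -0.6, 0.0]
opening: 0.805
```

Request:
{"name": "arm_command", "arguments": {
  "series": [
    [0.01, -0.045, 0, 0, -5, 0, 0.0854],
    [0.02, -0.09, 0, 0, -11, 0, 0.0854],
    [0.03, -0.135, 0, 0, -17.2, 0, 0.0854],
    [0.04, -0.18, 0, 0, -17.2, -4, 0.0854],
    [0.05, -0.225, 0, 0, -17.2, -4, 0.0854]
  ]
}}

```text
time_s: 30.45
eef_pos: [0.5035, -0.1015, 0.2459]
eef_rot: [0.005, 1.0, -0.001, -0.0]
wrist_force: [-0.4, -1.0, 0.2]
opening: 0.996
```

```bash
python3 - <<'E'
from h import *
np.set_printoptions(precision=4,suppress=True)
delta([.5385,.2364,.22],0)
p,d=camera("top");np.savez("pics/top3.npz",p=p)
hsv=cv2.cvtColor(p,cv2.COLOR_RGB2HSV);H,S,V=[hsv[...,i].astype(int) for i in range(3)]
n=RS.apply([0,0,1])
for c in blobs((S<75)&(V<190)&(V>50),(428,240,515,325),60)[:3]:
    ce,wh,a=cv2.minAreaRect(c);b=cv2.boxPoints((ce,wh,a))
    B=slope(onplane("top",b,O+.02*n,n));C=B.mean(0);e=max([B[1]-B[0],B[2]-B[1]],key=np.linalg.norm)
    print(C,[np.linalg.norm(B[1]-B[0]),np.linalg.norm(B[2]-B[1])],"yaw",np.degrees(np.arctan2(e[1],e[0])))
cv2.imwrite("pics/c5.png",cv2.resize(np.hstack([p[225:335,415:535],p[215:325,105:245]])[:,:,::-1],None,fx=3,fy=3))
E
```

```text
pos [ 0.5035 -0.1015  0.2459] F [-0.4 -1.   0.2] open 0.0851 t 30.45
shift mm [  34.6 -338.2   22.6] turn [ 0.55  0.03 -0.07]
[-0.0205  0.0352  0.02  ] [np.float64(0.08908141486890613), np.float64(0.11733338729354828)] yaw -171.99635341545024
[-0.0188 -0.036   0.02  ] [np.float64(0.07337081926354228), np.float64(0.03893814431061915)] yaw -0.13113228861023205
```

View pics/c5.png

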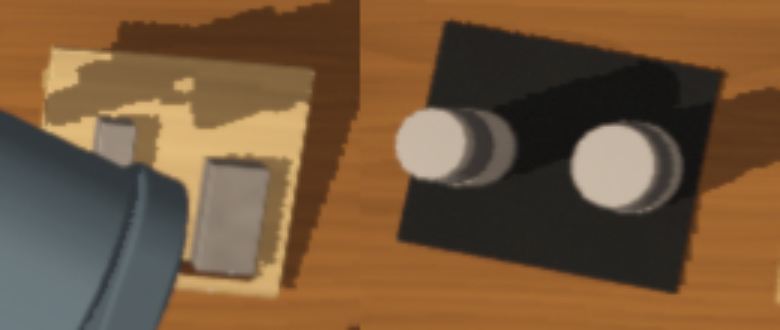

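Both sticks are in place, and the wide one's yaw error is about 0.1°. The jars stand on the mat. The squat jar goes back first.

Request:
{"name": "arm_command", "arguments": {
  "series": [
    [0.005, -0.045, 0, 0.5, 0, 0, 0.0854],
    [0.01, -0.09, 0, 0.5, 0, 0, 0.0854],
    [0.015, -0.135, 0, 0.5, 0, 0, 0.0854],
    [0.02, -0.18, 0, 0.5, 0, 0, 0.0854],
    [0.025, -0.225, 0, 0.5, 0, 0, 0.0854]
  ]
}}

```text
time_s: 31.0
eef_pos: [0.5286, 0.123, 0.2437]
eef_rot: [0.0, 1.0, -0.002, -0.0]
wrist_force: [1.4, -0.4, -0.1]
opening: 1.001
```

Request:
{"name": "arm_command", "arguments": {
  "series": [
    [0.005, -0.04, 0, 0, 0, 0, 0.0854],
    [0.008, -0.08, 0, 0, 0, 0, 0.0854],
    [0.01, -0.113, 0.02, 0, 0, 0, 0.0854],
    [0.01, -0.113, 0.04, 0, 0, 0, 0.0854],
    [0.01, -0.113, 0.04, 0, 0, 0, 0.0854]
  ]
}}

```text
time_s: 31.5
eef_pos: [0.537, 0.2348, 0.2003]
eef_rot: [0.001, 1.0, -0.001, -0.003]
wrist_force: [-0.5, -0.7, -0.6]
opening: 1.005
```

```bash
python3 - <<'E'
from h import *
delta([.5385,.2364,.084],0)
E
```

```text
pos [0.537  0.2348 0.2003] F [-0.5 -0.7 -0.6] open 0.0858 t 31.5
shift mm [  2.3  -1.8 116.3] turn [ 0.11  0.37 -0.09]
```

Request:
{"name": "arm_command", "arguments": {
  "series": [
    [0.001, -0.0015, 0.035, 0, 0, 0, 0.0854],
    [0.0015, -0.0015, 0.07, 0, 0, 0, 0.0854],
    [0.0015, -0.0015, 0.1, 0, 0, 0, 0.0854],
    [0.0015, -0.0015, 0.114, 0, 0, 0, 0.0854],
    [0.0015, -0.0015, 0.114, 0, 0, 0, 0.0854]
  ]
}}

```text
time_s: 32.0
eef_pos: [0.5397, 0.2349, 0.0883]
eef_rot: [0.001, 1.0, -0.002, -0.002]
wrist_force: [-0.0, 0.8, 0.2]
opening: 1.0
```

Request:
{"name": "arm_command", "arguments": {
  "series": [
    [0, 0, 0, 0, 0, 0, 0.07],
    [0, 0, 0, 0, 0, 0, 0.05],
    [0, 0, 0, 0, 0, 0, 0.04],
    [0, 0, 0, 0, 0, 0, 0.04],
    [0, 0, 0, 0, 0, 0, 0.04]
  ]
}}

```text
time_s: 32.5
eef_pos: [0.5424, 0.2363, 0.0924]
eef_rot: [-0.0, 1.0, -0.002, 0.002]
wrist_force: [-0.3, -0.0, 6.4]
opening: 0.654
```

Request:
{"name": "arm_command", "arguments": {
  "series": [
    [0, 0, 0, 0, 0, 0, 0.04],
    [0, 0, 0, 0, 0, 0, 0.04],
    [0, 0, 0, 0, 0, 0, 0.04],
    [0, 0, 0, 0, 0, 0, 0.04],
    [0, 0, 0, 0, 0, 0, 0.04]
  ]
}}

```text
time_s: 33.0
eef_pos: [0.5424, 0.2362, 0.0924]
eef_rot: [-0.0, 1.0, -0.002, 0.002]
wrist_force: [0.1, -0.4, 6.0]
opening: 0.652
```

Request:
{"name": "arm_command", "arguments": {
  "series": [
    [0, 0, -0.01, 0, 0, 0, 0.04],
    [0, 0.005, -0.03, 0, 0, 0, 0.04],
    [-0.002, 0.02, -0.055, 0, 0, 0, 0.04],
    [-0.006, 0.05, -0.07, 0, 0, 0, 0.04],
    [-0.01, 0.085, -0.07, 0, 0, 0, 0.04]
  ]
}}

```text
time_s: 33.5
eef_pos: [0.5318, 0.1511, 0.1635]
eef_rot: [-0.0, 1.0, -0.001, 0.003]
wrist_force: [0.0, -1.0, -0.9]
opening: 0.651
```

Request:
{"name": "arm_command", "arguments": {
  "series": [
    [-0.006, 0.035, 0, 0, 0, 0, 0.04],
    [-0.012, 0.075, 0, 0, 0, 0, 0.04],
    [-0.018, 0.115, 0, 0, 0, 0, 0.04],
    [-0.022, 0.155, 0, 0, 0, 0, 0.04],
    [-0.022, 0.185, 0, 0, 0, 0, 0.04]
  ]
}}

```text
time_s: 34.0
eef_pos: [0.5071, -0.0359, 0.1607]
eef_rot: [0.0, 1.0, -0.002, 0.0]
wrist_force: [0.4, -0.1, -1.3]
opening: 0.652
```

```bash
cat >>h.py <<'E'
def lids(p,roi,z):
    hsv=cv2.cvtColor(p,cv2.COLOR_RGB2HSV);S,V=hsv[...,1].astype(int),hsv[...,2].astype(int)
    for c in blobs((S<50)&(V>150),roi,100): 
        (x,y),r=cv2.minEnclosingCircle(c);e=cv2.fitEllipse(c)[0];P=onz("top",[[x,y],e],z);print("lid px",round(x,1),round(y,1),round(r,1),"z",z,np.round(P[:,:2],4).tolist())
E
python3 - <<'E'
from h import *
p0=np.load("pics/top0.npz")["p"];p1=np.load("pics/top3.npz")["p"]
lids(p0,(310,270,375,315),.078);lids(p0,(262,265,305,305),.103)
lids(p1,(170,230,235,320),.074);lids(p1,(105,220,168,320),.099)
delta([.5098,-.0518,.1164],0)
E
```

```text
lid px 344.0 290.5 14.2 z 0.078 [[0.5043, -0.0513], [0.5042, -0.0518]]
lid px 281.2 283.5 11.6 z 0.103 [[0.5151, 0.0622], [0.5151, 0.0623]]
lid px 189.0 269.9 13.6 z 0.074 [[0.5372, 0.2369], [0.5373, 0.2369]]
lid px 128.4 262.5 11.5 z 0.099 [[0.5484, 0.3412], [0.5483, 0.3411]]
pos [ 0.5071 -0.0359  0.1607] F [ 0.4 -0.1 -1.3] open 0.0557 t 34.0
shift mm [ 2.8 15.9 44.4] turn [ 0.05 -0.01 -0.24]
```

Request:
{"name": "arm_command", "arguments": {
  "series": [
    [0.0025, 0.0163, 0.01, 0, 0, 0, 0.04],
    [0.0025, 0.0163, 0.025, 0, 0, 0, 0.04],
    [0.0025, 0.0163, 0.04, 0, 0, 0, 0.04],
    [0.0025, 0.0163, 0.055, 0, 0, 0, 0.04],
    [0.0025, 0.0163, 0.06, 0, 0, 0, 0.04]
  ]
}}

```text
time_s: 34.5
eef_pos: [0.5091, -0.0495, 0.0983]
eef_rot: [-0.0, 1.0, -0.002, -0.002]
wrist_force: [0.6, -0.2, -2.3]
opening: 0.652
```

Request:
{"name": "arm_command", "arguments": {
  "series": [
    [0, 0, 0.001, 0, 0, 0, 0.04],
    [0, 0, 0.002, 0, 0, 0, 0.04],
    [0, 0, 0.003, 0, 0, 0, 0.04],
    [0, 0, 0.003, 0, 0, 0, 0.04],
    [0, 0, 0.003, 0, 0, 0, 0.04]
  ]
}}

```text
time_s: 35.0
eef_pos: [0.5104, -0.0503, 0.0973]
eef_rot: [0.0, 1.0, -0.002, 0.0]
wrist_force: [-0.1, 1.1, -1.7]
opening: 0.656
```

```bash
python3 - <<'E'
from h import *
delta([.5095,-.0522,.0964],0)
E
```

```text
pos [ 0.5104 -0.0503  0.0973] F [-0.1  1.1 -1.7] open 0.056 t 35.0
shift mm [-0.9  1.9  0.9] turn [ 0.03 -0.02 -0.19]
```

Request:
{"name": "arm_command", "arguments": {
  "series": [
    [-0.0009, 0.0019, 0, 0, 0, 0, 0.04],
    [-0.0009, 0.0019, 0.001, 0, 0, 0, 0.04],
    [-0.0009, 0.0019, 0.0015, 0, 0, 0, 0.04],
    [-0.0009, 0.0019, 0.002, 0, 0, 0, 0.04],
    [-0.0009, 0.0019, 0.002, 0, 0, 0, 0.04]
  ]
}}

```text
time_s: 35.5
eef_pos: [0.5093, -0.0525, 0.0963]
eef_rot: [0.0, 1.0, -0.002, -0.0]
wrist_force: [-5.9, 0.9, 14.1]
opening: 0.652
```

The jar is seated at 0.0963 against a predicted 0.0964. I release it and go to the tall jar.

Request:
{"name": "arm_command", "arguments": {
  "series": [
    [0, 0, -0.001, 0, 0, 0, 0.04],
    [0, 0, -0.001, 0, 0, 0, 0.055],
    [0, 0, -0.001, 0, 0, 0, 0.07],
    [0, 0, -0.001, 0, 0, 0, 0.0854],
    [0, 0, -0.001, 0, 0, 0, 0.0854]
  ]
}}

```text
time_s: 36.0
eef_pos: [0.5092, -0.0522, 0.0957]
eef_rot: [0.0, 1.0, -0.002, -0.0]
wrist_force: [0.6, -0.1, 0.2]
opening: 0.998
```

Request:
{"name": "arm_command", "arguments": {
  "series": [
    [0, 0, -0.01, 0, 0, 0, 0.0854],
    [0, 0, -0.04, 0, 0, 0, 0.0854],
    [0, 0, -0.085, 0, 0, 0, 0.0854],
    [0, 0, -0.13, 0, 0, 0, 0.0854],
    [0.002, -0.03, -0.15, 0, 0, 0, 0.0854]
  ]
}}

```text
time_s: 36.5
eef_pos: [0.5134, -0.0244, 0.2513]
eef_rot: [0.002, 1.0, -0.003, 0.004]
wrist_force: [1.8, 0.9, -0.9]
opening: 1.001
```

Request:
{"name": "arm_command", "arguments": {
  "series": [
    [0.006, -0.045, 0, 0, 0, 0, 0.0854],
    [0.012, -0.09, 0, 0, 0, 0, 0.0854],
    [0.018, -0.135, 0, 0, 0, 0, 0.0854],
    [0.024, -0.18, 0, 0, 0, 0, 0.0854],
    [0.03, -0.225, 0, 0, 0, 0, 0.0854]
  ]
}}

```text
time_s: 37.0
eef_pos: [0.5421, 0.2047, 0.2466]
eef_rot: [0.0, 1.0, -0.002, 0.0]
wrist_force: [1.1, -0.2, 0.1]
opening: 1.001
```

Request:
{"name": "arm_command", "arguments": {
  "series": [
    [0.006, -0.045, 0, 0, 0, 0, 0.0854],
    [0.009, -0.09, 0, 0, 0, 0, 0.0854],
    [0.009, -0.138, 0, 0, 0, 0, 0.0854],
    [0.009, -0.138, 0, 0, 0, 0, 0.0854],
    [0.009, -0.138, 0, 0, 0, 0, 0.0854]
  ]
}}

```text
time_s: 37.5
eef_pos: [0.551, 0.342, 0.2458]
eef_rot: [0.0, 1.0, -0.0, -0.0]
wrist_force: [-0.0, -0.2, 0.1]
opening: 1.002
```

```bash
python3 - <<'E'
from h import *
p,d=camera("top");np.savez("pics/top4.npz",p=p)
lids(p,(310,270,375,315),.078)
delta([.5484,.3410,.110],0)
E
```

```text
lid px 343.9 290.5 14.3 z 0.078 [[0.5043, -0.0511], [0.5043, -0.0511]]
pos [0.5513 0.3408 0.2458] F [-0.5  0.6  0.2] open 0.0858 t 37.55
shift mm [ -2.8  -0.3 135.8] turn [ 0.05  0.03 -0.14]
```

The squat jar is back within about 0.7 mm of its starting place. Now the tall jar.

Request:
{"name": "arm_command", "arguments": {
  "series": [
    [-0.002, 0, 0.035, 0, 0, 0, 0.0854],
    [-0.002, 0, 0.075, 0, 0, 0, 0.0854],
    [-0.002, 0, 0.11, 0, 0, 0, 0.0854],
    [-0.002, 0, 0.135, 0, 0, 0, 0.0854],
    [-0.002, 0, 0.135, 0, 0, 0, 0.0854]
  ]
}}

```text
time_s: 38.05
eef_pos: [0.5473, 0.3379, 0.1066]
eef_rot: [0.002, 1.0, -0.003, -0.004]
wrist_force: [-0.2, 0.0, 0.4]
opening: 0.999
```

Request:
{"name": "arm_command", "arguments": {
  "series": [
    [0, 0, 0, 0, 0, 0, 0.07],
    [0, 0, 0, 0, 0, 0, 0.05],
    [0, 0, 0, 0, 0, 0, 0.04],
    [0, 0, 0, 0, 0, 0, 0.03],
    [0, 0, 0, 0, 0, 0, 0.03]
  ]
}}

```text
time_s: 38.55
eef_pos: [0.5512, 0.3412, 0.1136]
eef_rot: [-0.001, 1.0, -0.002, 0.002]
wrist_force: [0.4, 0.1, 6.8]
opening: 0.546
```

Request:
{"name": "arm_command", "arguments": {
  "series": [
    [0, 0, 0, 0, 0, 0, 0.03],
    [0, 0, 0, 0, 0, 0, 0.03],
    [0, 0, 0, 0, 0, 0, 0.03],
    [0, 0, 0, 0, 0, 0, 0.03],
    [0, 0, 0, 0, 0, 0, 0.03]
  ]
}}

```text
time_s: 39.05
eef_pos: [0.5513, 0.3412, 0.1136]
eef_rot: [-0.001, 1.0, -0.002, 0.002]
wrist_force: [0.2, -0.7, 7.2]
opening: 0.541
```

Request:
{"name": "arm_command", "arguments": {
  "series": [
    [0, 0, -0.01, 0, 0, 0, 0.03],
    [0, 0.005, -0.03, 0, 0, 0, 0.03],
    [-0.002, 0.02, -0.055, 0, 0, 0, 0.03],
    [-0.006, 0.05, -0.07, 0, 0, 0, 0.03],
    [-0.01, 0.085, -0.07, 0, 0, 0, 0.03]
  ]
}}

```text
time_s: 39.55
eef_pos: [0.5405, 0.2562, 0.1845]
eef_rot: [-0.001, 1.0, -0.001, 0.003]
wrist_force: [0.8, -0.8, -1.6]
opening: 0.542
```

Request:
{"name": "arm_command", "arguments": {
  "series": [
    [-0.006, 0.035, 0, 0, 0, 0, 0.03],
    [-0.012, 0.075, 0, 0, 0, 0, 0.03],
    [-0.018, 0.115, 0, 0, 0, 0, 0.03],
    [-0.022, 0.15, 0, 0, 0, 0, 0.03],
    [-0.022, 0.175, 0, 0, 0, 0, 0.03]
  ]
}}

```text
time_s: 40.05
eef_pos: [0.516, 0.079, 0.1815]
eef_rot: [0.0, 1.0, -0.002, -0.0]
wrist_force: [1.0, 0.1, -1.1]
opening: 0.544
```

Request:
{"name": "arm_command", "arguments": {
  "series": [
    [0, 0.01, 0, 0, 0, 0, 0.03],
    [0, 0.018, 0.01, 0, 0, 0, 0.03],
    [0, 0.018, 0.03, 0, 0, 0, 0.03],
    [0, 0.018, 0.05, 0, 0, 0, 0.03],
    [0, 0.018, 0.05, 0, 0, 0, 0.03]
  ]
}}

```text
time_s: 40.55
eef_pos: [0.5143, 0.0638, 0.1277]
eef_rot: [-0.0, 1.0, -0.001, -0.003]
wrist_force: [-0.0, 0.4, -2.6]
opening: 0.537
```

```bash
python3 - <<'E'
from h import *
delta([.5180,.0622,.1176],0)
E
```

```text
pos [0.5143 0.0638 0.1277] F [-0.   0.4 -2.6] open 0.0459 t 40.55
shift mm [ 3.7  1.6 10.1] turn [-0.03  0.37 -0.15]
```

Request:
{"name": "arm_command", "arguments": {
  "series": [
    [0.002, 0.001, 0.004, 0, 0, 0, 0.03],
    [0.0025, 0.001, 0.008, 0, 0, 0, 0.03],
    [0.0025, 0.001, 0.009, 0, 0, 0, 0.03],
    [0.0025, 0.001, 0.009, 0, 0, 0, 0.03],
    [0.0025, 0.001, 0.009, 0, 0, 0, 0.03]
  ]
}}

```text
time_s: 41.05
eef_pos: [0.5194, 0.0618, 0.1222]
eef_rot: [0.0, 1.0, -0.002, 0.0]
wrist_force: [-0.9, -0.1, -1.8]
opening: 0.546
```

```bash
python3 - <<'E'
from h import *
delta([.5180,.0622,.1176],0)
E
```

```text
pos [0.5194 0.0618 0.1222] F [-0.9 -0.1 -1.8] open 0.0467 t 41.05
shift mm [-1.4 -0.4  4.6] turn [ 0.03 -0.02 -0.19]
```

Request:
{"name": "arm_command", "arguments": {
  "series": [
    [-0.0014, -0.0004, 0.002, 0, 0, 0, 0.03],
    [-0.0014, -0.0004, 0.004, 0, 0, 0, 0.03],
    [-0.0014, -0.0004, 0.005, 0, 0, 0, 0.03],
    [-0.0014, -0.0004, 0.0055, 0, 0, 0, 0.03],
    [-0.0014, -0.0004, 0.0055, 0, 0, 0, 0.03]
  ]
}}

```text
time_s: 41.55
eef_pos: [0.5179, 0.0623, 0.1176]
eef_rot: [0.0, 1.0, -0.002, -0.0]
wrist_force: [-4.9, 0.8, 12.8]
opening: 0.54
```

It's seated exactly at target, so I release, retreat and check.

Request:
{"name": "arm_command", "arguments": {
  "series": [
    [0, 0, -0.001, 0, 0, 0, 0.03],
    [0, 0, -0.001, 0, 0, 0, 0.045],
    [0, 0, -0.001, 0, 0, 0, 0.065],
    [0, 0, -0.001, 0, 0, 0, 0.0854],
    [0, 0, -0.001, 0, 0, 0, 0.0854]
  ]
}}

```text
time_s: 42.05
eef_pos: [0.5177, 0.0622, 0.1171]
eef_rot: [0.0, 1.0, -0.002, -0.0]
wrist_force: [-0.3, -0.1, -0.4]
opening: 0.998
```

Request:
{"name": "arm_command", "arguments": {
  "series": [
    [0, 0, -0.01, 0, 0, 0, 0.0854],
    [0, 0, -0.04, 0, 0, 0, 0.0854],
    [0, 0, -0.085, 0, 0, 0, 0.0854],
    [0, 0, -0.13, 0, 0, 0, 0.0854],
    [0, -0.03, -0.16, 0, 0, 0, 0.0854]
  ]
}}

```text
time_s: 42.55
eef_pos: [0.5191, 0.0904, 0.2816]
eef_rot: [0.001, 1.0, -0.003, 0.002]
wrist_force: [0.7, 1.6, -0.2]
opening: 0.997
```

Request:
{"name": "arm_command", "arguments": {
  "series": [
    [0, -0.045, 0, 0, 0, 0, 0.0854],
    [0, -0.09, 0, 0, 0, 0, 0.0854],
    [0, -0.135, 0, 0, 0, 0, 0.0854],
    [0, -0.18, 0, 0, 0, 0, 0.0854],
    [0, -0.2, 0, 0, 0, 0, 0.0854]
  ]
}}

```text
time_s: 43.05
eef_pos: [0.5178, 0.2958, 0.2781]
eef_rot: [-0.0, 1.0, -0.0, 0.0]
wrist_force: [-0.6, -0.6, 1.5]
opening: 1.001
```

```bash
python3 - <<'E'
from h import *
np.set_printoptions(precision=4,suppress=True)
p,d=camera("top");np.savez("pics/top5.npz",p=p)
lids(p,(310,270,375,315),.078);lids(p,(262,265,305,305),.103)
hsv=cv2.cvtColor(p,cv2.COLOR_RGB2HSV);H,S,V=[hsv[...,i].astype(int) for i in range(3)]
n=RS.apply([0,0,1])
for c in blobs((S<75)&(V<190)&(V>50),(428,240,515,325),60)[:3]:
    ce,wh,a=cv2.minAreaRect(c);B=slope(onplane("top",cv2.boxPoints((ce,wh,a)),O+.02*n,n));e=max([B[1]-B[0],B[2]-B[1]],key=np.linalg.norm)
    print(B.mean(0),[np.linalg.norm(B[1]-B[0]),np.linalg.norm(B[2]-B[1])],"yaw",np.degrees(np.arctan2(e[1],e[0])))
q,_=camera("scene")
cv2.imwrite("pics/c6.png",cv2.resize(np.hstack([p[205:335,245:525],])[:,:,::-1],None,fx=2.85,fy=2.85));cv2.imwrite("pics/s6.png",q[:,:,::-1])
E
```

```text
lid px 343.6 290.7 14.6 z 0.078 [[0.5039, -0.0505], [0.5043, -0.0511]]
lid px 281.4 283.6 11.7 z 0.103 [[0.515, 0.0619], [0.5149, 0.0623]]
[-0.0189 -0.0357  0.02  ] [np.float64(0.07337441591360386), np.float64(0.03837997586209017)] yaw 0.45005213627367474
[-0.0091  0.0403  0.02  ] [np.float64(0.0940113437384111), np.float64(0.02405218312742103)] yaw 0.13634089394297624
```

View pics/c6.png

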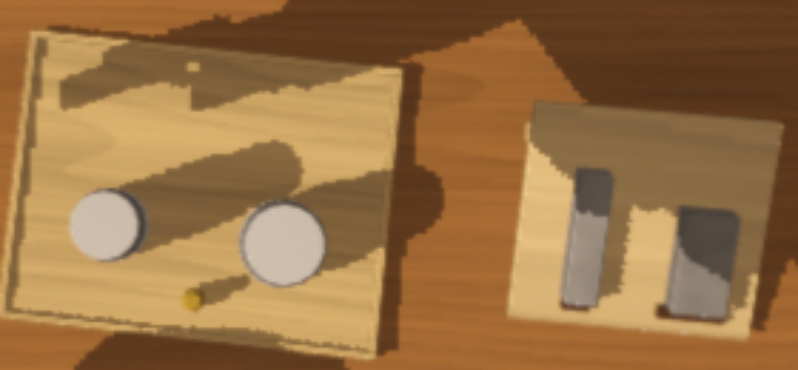

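View pics/s6.png

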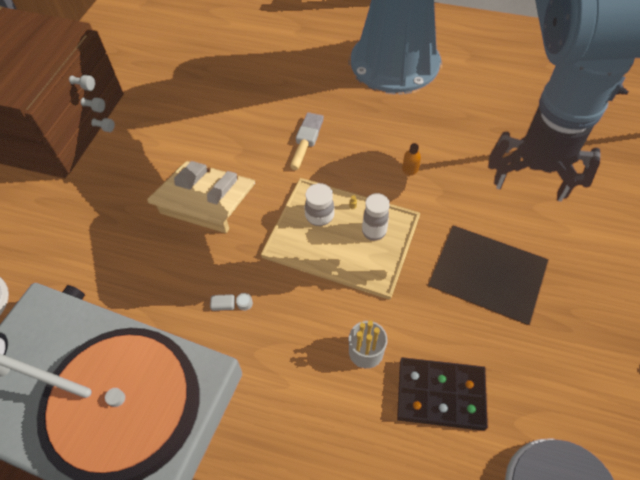

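The last views agree. Both jars are upright in the tray at (282,284) and (344,290) and both sticks are flat against their cleats. The dop, loupe and cup are unmoved, and the arm is clear of everything.

```bash
python3 -c "
from bench import ctrl
print(ctrl.hand_in(),ctrl.get_obs()['time_s'])"
```

```text
the job is handed in; nothing more can be done
the job is handed in; nothing more can be done
```

The job is done in the order asked and handed in about 43 s into the 131 s limit. Both jars went to the mat, both sticks onto the slope, and then each jar back to its own spot in the tray.

**Jars:** in the last top view the tall jar is within about 0.3 mm of its starting place and the squat jar within about 0.9 mm. Both stand upright.

**Sticks:** I pushed each one down the slope until it touched its cleat. The arm's readings put the slim stick at x ≈ -10.4 mm and y ≈ +38 mm, and the wide stick at x ≈ -20 mm and y ≈ -38 mm. The final picture gives -9/+40 and -19/-36 mm, with both within 0.5° of straight up the slope. I put that 1–2 mm difference down to the sticks' side faces showing in the outline.

**Bystanders:** the dop still stands, and the loupe and cup look unmoved in the last views.

**Forces:** the highest reading was about 40 N at the wrist, when the held wide stick pressed on the board. That is well under the 120 N limit. Forces are only reported at the end of each move, so a brief peak in between would not show.

No checks failed.

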